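# Change the cells in the ribbed cradles at the repair table

### The job

Take the used-up red cell out of the medium cradle (yellow ends) and put it in the blue box, then lay each of the three green cells in the cradle of its own size, lengthwise in the middle of its two rails, either way round. Set the green cells down gently, without dropping them or letting them roll away, and leave the two red cells that lie loose on the table where they are.

Things in the scene. Friction and masses are not known exactly. Their poses are not given: they have to be found in the camera images.
- green_large: The large green cell: a round battery cell with a green sleeve, a black band and a small steel nub at one end, 34.2 mm in diameter, 61 mm long, about 140 g, lying on its side on the table, free to roll. Origin at its very centre (half a diameter above the table at the start); its x axis runs along the cell; how it is rolled about that axis is arbitrary.
- green_medium: The medium green cell: a round battery cell with a green sleeve, a black band and a small steel nub at one end, 26.2 mm in diameter, 50 mm long, about 66 g, lying on its side on the table, free to roll. Origin at its very centre (half a diameter above the table at the start); its x axis runs along the cell; how it is rolled about that axis is arbitrary.
- green_small: The small green cell: a round battery cell with a green sleeve, a black band and a small steel nub at one end, 14.5 mm in diameter, 50 mm long, about 24 g, lying on its side on the table, free to roll. Origin at its very centre (half a diameter above the table at the start); its x axis runs along the cell; how it is rolled about that axis is arbitrary.
- cradle_large: Fixed cradle for the large cell, 87 x 46 mm: two blue end cheeks (26 mm high, 75 mm apart inside), two aluminium rails between them (6 mm thick, axes 20 mm apart, 16 mm above the table), base 6 mm thick, long sides open to fingers. Origin on the table under its middle, x along the rails. A large cell seated on the rails has its centre 33.4 mm above the table. Empty.
- cradle_medium: Fixed cradle for the medium cell, 76 x 38 mm: two yellow end cheeks (26 mm high, 64 mm apart inside), two aluminium rails between them (6 mm thick, axes 14 mm apart, 16 mm above the table), base 6 mm thick, long sides open to fingers. Origin on the table under its middle, x along the rails. A medium cell seated on the rails has its centre 30.5 mm above the table. It holds the used-up red cell.
- cradle_small: Fixed cradle for the small cell, 76 x 26 mm: two black end cheeks (26 mm high, 64 mm apart inside), two aluminium rails between them (5 mm thick, axes 8 mm apart, 16 mm above the table), base 6 mm thick, long sides open to fingers. Origin on the table under its middle, x along the rails. A small cell seated on the rails has its centre 24.9 mm above the table. Empty.
- red_medium: The used-up medium cell: like the medium green cell (26.2 mm in diameter, 50 mm long, about 66 g) but with a red sleeve; at the start it lies on the rails of the medium cradle. Origin at its centre, x along the cell.
- box: The blue collecting box for used-up cells: fixed, open on top, 130 x 130 mm outside, 40 mm high, walls and floor 4 mm thick. Origin at the table, under its middle; its sides run along its x and y axes.
- red_large: The loose large cell with a red sleeve, 34.2 mm in diameter, 61 mm long, about 140 g, lying on the table among the green ones and free to roll. To be left where it lies. Origin at its centre, x along the cell.
- red_small: The loose small cell with a red sleeve, 14.5 mm in diameter, 50 mm long, about 24 g, lying on the table among the green ones and free to roll. To be left where it lies. Origin at its centre, x along the cell.

How it is judged:
At the end, for the whole second after the job is handed in: Each green cell rests on the rails of the cradle of its size: centre within 10 mm of the cradle's middle from above and 3 mm of its seated height, length within 0.12 rad of the rails. The red cell from the medium cradle rests flat inside the blue box, centre under 22 mm high (horizontal distance between green_large and cradle_large below 0.01 m and angle between the x axis of green_large and the x axis of cradle_large, either way round below 0.12 rad and z of green_large in the frame of cradle_large between 0.0304 and 0.0364 m and linear speed of each of green_large, green_medium, green_small, red_medium below 0.02 m/s and angular speed of each of green_large, green_medium, green_small, red_medium below 0.3 rad/s and horizontal distance between green_medium and cradle_medium below 0.01 m and angle between the x axis of green_medium and the x axis of cradle_medium, either way round below 0.12 rad and z of green_medium in the frame of cradle_medium between 0.0275 and 0.0335 m and horizontal distance between green_small and cradle_small below 0.01 m and angle between the x axis of green_small and the x axis of cradle_small, either way round below 0.12 rad and z of green_small in the frame of cradle_small between 0.0219 and 0.0279 m and x of red_medium in the frame of box between -0.061 and 0.061 m and y of red_medium in the frame of box between -0.061 and 0.061 m and z of red_medium in the frame of box below 0.022 m); the robot touches nothing.
It fails at once if the large green cell is let go and falls or flies faster than 0.5 m/s (a drop of about 13 mm) (linear speed of green_large above 0.5 m/s and contact force between the fingers and green_large below 0.05 N).
It fails at once if the medium green cell is let go and falls or flies faster than 0.5 m/s (a drop of about 13 mm) (linear speed of green_medium above 0.5 m/s and contact force between the fingers and green_medium below 0.05 N).
It fails at once if the small green cell is let go and falls or flies faster than 0.5 m/s (a drop of about 13 mm) (linear speed of green_small above 0.5 m/s and contact force between the fingers and green_small below 0.05 N).
It fails at once if the loose large red cell is moved or rolled more than 30 mm (distance of red_large from where it was at the start of the episode above 0.03 m).
It fails at once if the loose small red cell is moved or rolled more than 30 mm (distance of red_small from where it was at the start of the episode above 0.03 m).
It also fails if it takes over 106 s, if anything falls off the work surface, if the arm or the gripper's body presses on something with over 40 N, if the wrist force passes 120 N, or if a joint passes its speed limit or range.

### The arm

A 7-joint arm with a two-finger parallel gripper is mounted at the origin on the work surface. World frame = base frame: x ahead of the robot, y to its left, z up, the work surface at z = 0. Lengths are in m, angles in rad, forces in N, time in s.
With the tool pointing down it reaches from about 0.425 to 0.825 m from the base axis. Payload 3.6 kg.
Tool frame: the origin (TCP) lies where the fingers leave the gripper's body, on its centre line; the fingertips stand 73 mm ahead of it and the grasp point (between the pads) lies 54 mm ahead of it; z points along the fingers, y is the direction in which the jaws open and shut (so a half turn about z gives the same grasp; the last joint's range is limited). The gripper opens to 85 mm and grips with 20 to 120 N. Pads are 22 mm wide; open, the fingers measure 114 mm over their backs; the gripper's body (76 mm by 85 mm) begins 54 mm behind the grasp point. The pads swing forward as they close: fully open they stand 13 mm farther back than shut.
Start: joints at [-0.026, 0.615, -0.013, 1.423, 0.008, 1.103, -0.04], TCP at [0.65, 0, 0.304] pointing down, gripper open.
Joint ranges: [-3.12, 3.12], [-0.3, 2.06], [-1.34, 1.32], [0.26, 2.42], [-1.36, 4.5], [0.01, 1.98], [-2.84, 2.84]. Speed limits (rad/s): [2.79, 2.79, 3.14, 3.14, 3.14, 3.14, 3.14].

### API

Orientations are given as a unit quaternion [w, x, y, z].
In Python, from rig import robot gives the robot as it stands.
- The arm moves only by the tool move_arm, never from a script. Its arguments are lists of equal length, an entry for each row: "delta_pos": the shift along the tool's x, y, z in cm, a list of three; "turn": the turn, a rotation vector about the tool's x, y, z in rad, a list of three; "jaw": the finger opening in cm, from 0 to 8.54. A call has 1 to 5 rows; each row is the pose to reach, as a shift and turn from the pose commanded when the call began, along the tool's axes at that moment; what a row does not reach only later rows make up. A row lasts 1/10 s, in which the tool goes at most 50 mm and 8.59 degrees, less where a joint would pass 70% of its speed; a pose out of reach is approached as far as the arm can. A call with a gripper value outside its range is refused whole. The fingers move at their own pace and stop on an object; the grip force is fixed at half the most. Time passes only in rows, so rows that repeat a pose let the fingers close. It gives the time, the measured TCP pose, the force and the opening at its end, in the units of the state.
- robot.get_obs(): the state, without advancing time (a new reading comes with each control period).
- robot.read_camera(name): name is "scene" or "side" or "wrist"; returns the picture (420x560x3 uint8, red, green, blue); there is no depth.
- robot.calibration(name): a dict with "fovy" (degrees; the focal length in pixels is half the picture's height over the tangent of half this angle, whatever the lens; pixels are square), "cx", "cy" (the principal point, pixels), "camera_from_world" (4x4, takes a point from world to camera coordinates). Camera axes: x right, y up, looking along -z (the intrinsics and any distortion apply to the point x, -y, -z); pixel columns grow to the right and rows downward; lengths in m; the calibration is good to about 2 mm. A picture is of the moment at which its call begins: read the wrist's pose just before it. calibration takes no time and is no camera call; for the wrist camera it gives the pose at the moment of the call.
- robot.sign_off(): hands the job in, once; it reports no verdict.
Trained networks look in the newest picture that a camera, given by its name, has taken for a name from the list of things; names that differ only in an ending like _2 or _b are one class to them, and where a whole thing is asked for, a point or a joint stands for the part that bears it (a point fixed in the world has none). Each returns a list of dicts, best first, with "score" (0 to 1); they miss things now and then, are a little off and sometimes report something else, mostly with a low value. They report only what shows in the picture. A call takes as long as a camera call.
- robot.look_for(thing, camera): "extent" ([centre column, centre row, width, height] in pixels, round what is visible of it).
- robot.landmark_of(thing, camera): "at" ([column, row] in pixels: a listed point, or the origin of a listed thing).
The state is a dict: "time_s": time; "joint_pos": joint angles; "joint_velocities": joint speeds; "joint_torque": joint torques, N m; "tool_pos": TCP position; "tcp_rot": TCP orientation; "ft_force": force on the tool from outside, world axes, zero at the start; "ft_torque": the same for the moment, N m; "finger_gap": opening from 0.0 (shut) to 1.0 (fully open).
Only numpy, scipy, OpenCV 4.12 (cv2) and the standard library are available. Lean on these libraries where they do the work, as an engineer would, in place of code of your own. Each camera call takes 0.05 s, during which the arm holds its last target. There are 200 camera calls.

## Working session

There is one attempt and no reset: what is moved stays moved. The work goes in short steps, Python scripts to look and compute and a tool call to move; the robot and the scene stay as the last step left them, time stands still between calls to the robot, and variables do not carry over. Pictures are saved under pics/ and viewed, on a budget of 14 in all, crops included, one or two more only if the job needs it, and the job is handed in when it is done.

Besides the shell and the picture viewer there is one more tool, called after "Call:" by a JSON object that holds its "fn" and its "kwargs". move_arm: Moves the arm, as the interface text tells. Its arguments: {"type":"object","properties":{"delta_pos":{"type":"array"},"turn":{"type":"array"},"jaw":{"type":"array"}},"required":["delta_pos","turn","jaw"]}

```bash
ls; mkdir -p pics; python3 - <<'E'
from rig import robot
import cv2
o=robot.get_obs();print(o['time_s'],o['tool_pos'],o['tcp_rot'])
for c in ['scene','side','wrist']:
    im=robot.read_camera(c);cv2.imwrite(f'pics/{c}0.png',im[:,:,::-1])
    print(c,robot.calibration(c))
    for t in ['green_large','green_medium','green_small','red_medium','red_large','red_small','box','cradle_large','cradle_medium','cradle_small']:
        if c!='side': print(t,[( [round(float(v)) for v in d['at']],round(float(d['score']),2)) for d in robot.landmark_of(t,c)[:3]])
E
```

```text
pics
0.0 [ 6.49411162e-01 -4.42401352e-06  3.02749902e-01] [-0.00089234  0.70707915  0.70713323 -0.00093134]
scene {'fovy': 50.74956008175657, 'cx': 278.7040737395396, 'cy': 210.16744922244226, 'camera_from_world': array([[ 0.70742392,  0.70660838,  0.01599961, -0.38287242],
       [-0.55122938,  0.53741436,  0.63822565,  0.2475247 ],
       [ 0.44237717, -0.46031554,  0.76968308, -1.10519004],
       [ 0.        ,  0.        ,  0.        ,  1.        ]])}
green_large [([169, 259], 0.57)]
green_medium []
green_small [([117, 305], 0.82)]
red_medium [([206, 362], 0.96)]
red_large [([266, 189], 0.87)]
red_small [([318, 170], 0.43)]
box [([289, 300], 0.8)]
cradle_large [([344, 237], 0.59)]
cradle_medium [([208, 370], 0.66)]
cradle_small [([396, 190], 0.9)]
side {'fovy': 42.59138642992329, 'cx': 280.89137151187026, 'cy': 219.3860717331095, 'camera_from_world': array([[-0.72614269, -0.68748753,  0.0088146 ,  0.38612905],
       [ 0.48286627, -0.50080588,  0.71835481, -0.30970344],
       [-0.48944557,  0.52588437,  0.69562106, -0.81799427],
       [ 0.        ,  0.        ,  0.        ,  1.        ]])}
wrist {'fovy': 66.1620091563068, 'cx': 278.1698729009571, 'cy': 214.02249937861745, 'camera_from_world': array([[ 9.99999639e-01,  8.49196313e-04, -2.11839991e-05,
        -6.49789663e-01],
       [-8.23671812e-04,  9.63240990e-01, -2.68637518e-01,
         3.51613260e-02],
       [-2.07720694e-04,  2.68637439e-01,  9.63241342e-01,
        -3.78237236e-01],
       [ 0.00000000e+00,  0.00000000e+00,  0.00000000e+00,
         1.00000000e+00]])}
green_large []
green_medium []
green_small []
red_medium []
red_large [([90, 138], 0.59)]
red_small []
box [([272, 252], 0.97)]
cradle_large [([250, 104], 0.83)]
cradle_medium [([270, 373], 0.5)]
cradle_small []
```

View pics/scene0.png

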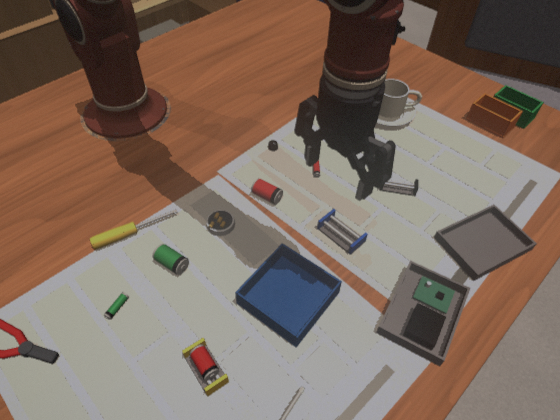

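View pics/side0.png

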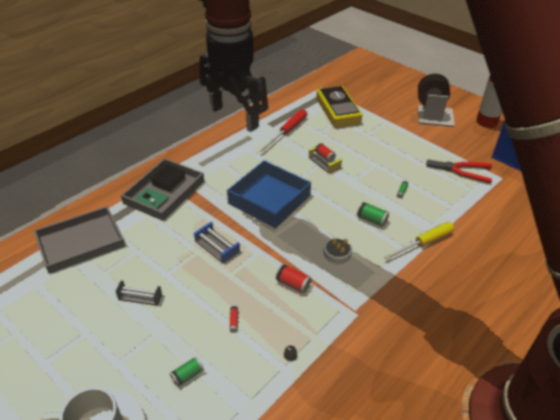

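View pics/wrist0.png

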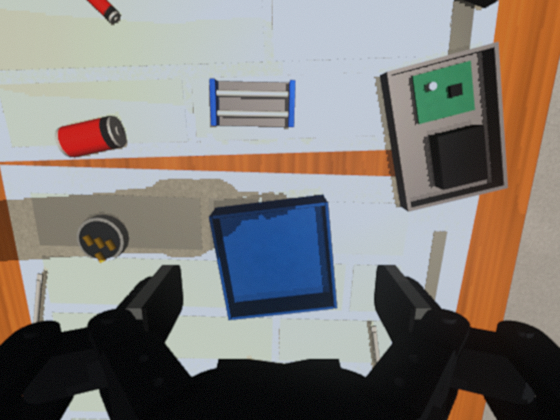

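The scene camera shows a green cell at (171,259), the small one at (117,305) and the red-in-cradle at (206,362). The side camera shows another green cell at (187,370), the small cradle at (139,293) and the large cradle at (217,241). The wrist camera shows the large cradle and the box.

```bash
cat > h.py <<'E'
import numpy as np, cv2
from rig import robot
def K(c): f=210/np.tan(np.radians(c['fovy'])/2); return f,c['cx'],c['cy']
def back(c,px,z):
    f,cx,cy=K(c); T=np.array(c['camera_from_world']); R,t=T[:3,:3],T[:3,3]
    d=R.T@np.array([(px[0]-cx)/f,-(px[1]-cy)/f,-1.]); o=-R.T@t
    return (o+d*(z-o[2])/d[2])
def proj(c,P):
    f,cx,cy=K(c); T=np.array(c['camera_from_world']); p=(T[:3,:3]@np.asarray(P,float).T).T+T[:3,3]
    return np.c_[cx-f*p[:,0]/p[:,2], cy+f*p[:,1]/p[:,2]]
def blobs(im,col,amin=60):
    h=cv2.cvtColor(im,cv2.COLOR_RGB2HSV); H,S,V=h[...,0],h[...,1],h[...,2]
    rng={'green':(H>50)&(H<80)&(S>150),'red':((H<4)|(H>174))&(S>190)&(V>90),'blue':(H>105)&(H<125)&(S>150),'yellow':(H>20)&(H<32)&(S>180)&(V>120)}[col]
    m=cv2.morphologyEx(rng.astype(np.uint8),cv2.MORPH_CLOSE,np.ones((3,3)))
    n,l,s,c=cv2.connectedComponentsWithStats(m)
    return [(c[i].round(1),int(s[i,4]),cv2.minAreaRect(np.argwhere(l==i)[:,::-1].astype(np.float32)),l==i) for i in range(1,n) if s[i,4]>=amin]
E
python3 - <<'E'
from h import *
for cam in ['scene','side','wrist']:
    im=cv2.imread(f'pics/{cam}0.png')[:,:,::-1]; c=robot.calibration(cam)
    for col in ['green','red','blue','yellow']:
        for b in blobs(im,col):
            print(cam,col,b[0],b[1],'rect',np.round(b[2][1],1),round(b[2][2]),'xy@.013',back(c,b[0],.013)[:2].round(3))
c=robot.calibration('side')
for n,p,z in [('crS',(139,293),.016),('crL',(217,241),.016),('crM',(324,157),.03),('box',(270,193),.02)]: print(n,back(c,p,z).round(3))
E
```

```text
side red [294.7 118.9] 139 rect [ 5.7 25.5] 45 xy@.013 [ 0.804 -0.339]
side red [471.8 169.5] 202 rect [37.2 17.1] 6 xy@.013 [ 0.372 -0.47 ]
side red [294.6 271.7] 65 rect [19.7  3.6] 27 xy@.013 [0.459 0.039]
side red [291.  278.5] 78 rect [20.1  4. ] 27 xy@.013 [0.453 0.056]
side blue [506. 150.] 442 rect [41.7 20. ] 73 xy@.013 [ 0.351 -0.594]
side blue [270.2 194.2] 932 rect [42.6 28.2] 28 xy@.013 [ 0.646 -0.086]
side yellow [335.3 109. ] 219 rect [50.2 18. ] 31 xy@.013 [ 0.759 -0.447]
side yellow [436.4 232.6] 328 rect [ 9.8 36.3] 65 xy@.013 [ 0.322 -0.236]
wrist red [100.2   4.5] 162 rect [19.8 12.2] 43 xy@.013 [0.475 0.181]
wrist red [ 81.8 138.2] 1263 rect [31. 46.] 77 xy@.013 [0.436 0.053]
wrist blue [212.8 101.7] 256 rect [46.1  5.6] 88 xy@.013 [0.58  0.091]
wrist blue [291.1 103.1] 238 rect [ 5.3 46. ] 2 xy@.013 [0.663 0.09 ]
wrist blue [275.5 254.9] 9982 rect [106.3 118. ] 83 xy@.013 [ 0.647 -0.083]
crS [0.626 0.272 0.016]
crL [0.621 0.089 0.016]
crM [ 0.633 -0.251  0.03 ]
box [ 0.643 -0.083  0.02 ]
```

```bash
python3 - <<'E'
from h import *
c=robot.calibration('side');s=robot.calibration('scene')
for n,p,z in [('gA',(373,213),.015),('gB',(187,371),.015),('gS',(403,189),.007),('redM',(324,153),.03),('redS',(234,318),.007),('redL',(293,278),.017)]: print(n,back(c,p,z).round(3))
for n,p,z in [('gA',(171,259),.015),('gS',(117,305),.007),('redM',(206,361),.03),('redL',(267,190),.017)]: print('sc',n,back(s,p,z).round(3))
a,b=cv2.imread('pics/side0.png'),cv2.imread('pics/scene0.png')
t=[cv2.resize(x,(390,290),interpolation=cv2.INTER_CUBIC) for x in (a[190:240,340:408],a[345:395,153:221],b[235:285,137:205],a[270:320,105:173])]
cv2.imwrite('pics/z1.png',np.vstack([np.hstack(t[:2]),np.hstack(t[2:])]))
E
```

```text
gA [ 0.448 -0.192  0.015]
gB [0.442 0.313 0.015]
gS [ 0.451 -0.309  0.007]
redM [ 0.643 -0.263  0.03 ]
redS [0.468 0.187 0.007]
redL [0.449 0.055 0.017]
sc gA [ 0.448 -0.186  0.015]
sc gS [ 0.454 -0.305  0.007]
sc redM [ 0.646 -0.262  0.03 ]
sc redL [0.449 0.058 0.017]
```

View pics/z1.png

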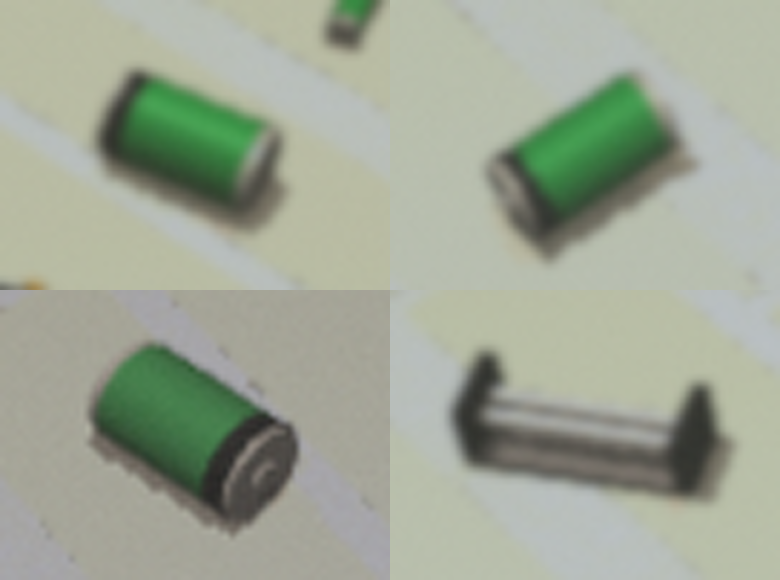

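The zooms show that green cell A at (0.448,-0.19) is stubbier, so it is the large one. B at (0.442,0.313) is slimmer and is the medium one. Moving over the medium cradle.

Call:
{"fn": "move_arm", "kwargs": {"delta_pos": [[-5, 0, 1.5], [-10, 0, 3], [-15, 0, 5], [-20, 0, 6.5], [-25, 0, 8]], "turn": [[0, 0, 0], [0, 0, 0], [0, 0, 0], [0, 0, 0], [0, 0, 0]], "jaw": [8.5, 8.5, 8.5, 8.5, 8.5]}}

```text
time_s: 1.65
tool_pos: [0.6498, -0.2396, 0.2269]
tcp_rot: [-0.0, 0.707, 0.707, 0.0]
ft_force: [1.1, 0.4, -0.4]
finger_gap: 0.996
```

Call:
{"fn": "move_arm", "kwargs": {"delta_pos": [[0, 0, 0], [0, 0, 0]], "turn": [[0, 0, 0], [0, 0, 0]], "jaw": [8.5, 8.5]}}

```text
time_s: 1.85
tool_pos: [0.6491, -0.2402, 0.2266]
tcp_rot: [-0.001, 0.709, 0.706, -0.001]
ft_force: [-0.3, -0.3, -0.1]
finger_gap: 0.997
```

```bash
cat >> h.py <<'E'
def snap(name):
    o=robot.get_obs(); c=robot.calibration('wrist'); im=robot.read_camera('wrist')
    cv2.imwrite(f'pics/{name}.png',im[:,:,::-1]); print(round(float(o['time_s']),2),'tcp',np.round(o['tool_pos'],4),'q',np.round(o['tcp_rot'],4),'gap',o['finger_gap'],'F',np.round(o['ft_force'],1))
    return im,c
def show(im,c,cols,z=.02):
    for col in cols:
        for b in blobs(im,col):
            box=cv2.boxPoints(b[2]); w=np.array([back(c,p,z)[:2] for p in box])
            print(col,b[0],b[1],'c',back(c,b[0],z)[:2].round(4),'rect world',w.round(3).tolist())
E
python3 - <<'E'
from h import *
im,c=snap('w1'); show(im,c,['red','yellow','blue'],.03)
E
```

```text
1.85 tcp [ 0.6491 -0.2402  0.2266] q [-5.000e-04  7.086e-01  7.056e-01 -6.000e-04] gap 0.9969279122439254 F [-0.3 -0.3 -0.1]
red [270.  238.9] 879 c [ 0.6414 -0.2689] rect world [[0.622, -0.276], [0.625, -0.256], [0.662, -0.262], [0.659, -0.282]]
red [434.6 275.3] 1174 c [ 0.79   -0.3043] rect world [[0.774, -0.277], [0.793, -0.276], [0.807, -0.339], [0.786, -0.341]]
yellow [232.9 227.8] 203 c [ 0.6092 -0.2586] rect world [[0.604, -0.276], [0.61, -0.241], [0.614, -0.241], [0.608, -0.277]]
yellow [310.5 239.2] 164 c [ 0.6769 -0.2693] rect world [[0.672, -0.287], [0.678, -0.252], [0.682, -0.253], [0.676, -0.288]]
yellow [355.  363.8] 229 c [ 0.7238 -0.3997] rect world [[0.71, -0.404], [0.711, -0.39], [0.74, -0.396], [0.739, -0.41]]
yellow [455.8 414.7] 110 c [ 0.8321 -0.4629] rect world [[0.824, -0.464], [0.826, -0.454], [0.842, -0.463], [0.839, -0.473]]
blue [279.2  44.5] 15643 c [ 0.6498 -0.1146] rect world [[0.58, -0.085], [0.713, -0.08], [0.722, -0.149], [0.578, -0.155]]
```

View pics/w1.png

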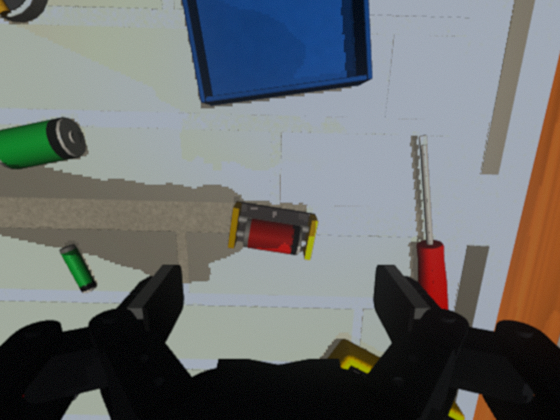

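The wrist view shows the medium cradle with its yellow ends at (233,228) and (311,239), and the red cell between them. In world coordinates the cradle is at about (0.643,-0.2655), with its rails at -0.157 rad.

```bash
cat >> h.py <<'E'
from scipy.spatial.transform import Rotation as Ro
def plan(xyz,axis_yaw=None):
    "cm shift in tool axes and turn about tool z so that tool x lies along axis_yaw (cell axis)"
    o=robot.get_obs(); q=np.array(o['tcp_rot']); R=Ro.from_quat(q[[1,2,3,0]]).as_matrix()
    d=R.T@(np.array(xyz)-o['tool_pos'])*100
    yaw=np.arctan2(R[1,0],R[0,0]); r=[]
    if axis_yaw is not None:
        a=(axis_yaw-yaw+np.pi/2)%np.pi-np.pi/2; r=[round(-a,3),round(-a+np.pi*np.sign(a),3)]
    print('t',round(float(o['time_s']),2),'tcp',np.round(o['tool_pos'],4),'yaw',round(yaw,3),'tilt',np.round(R[2,:2],3),'delta cm',d.round(2),'turn z',r,'q7',round(float(o['joint_pos'][6]),2),'gap',round(float(o['finger_gap']),3))
E
python3 -c "
from h import *
plan([.643,-.2655,.16],-.157)"
```

```text
t 1.9 tcp [ 0.6502 -0.2374  0.2273] yaw 1.571 tilt [0.001 0.   ] delta cm [-2.82 -0.72  6.73] turn z [np.float64(-1.414), np.float64(1.728)] q7 0.31 gap 0.996
```

Call:
{"fn": "move_arm", "kwargs": {"delta_pos": [[-0.6, -0.2, 1], [-1.2, -0.4, 2], [-1.8, -0.5, 3], [-2.4, -0.6, 4], [-2.7, -0.7, 5]], "turn": [[0, 0, -0.145], [0, 0, -0.29], [0, 0, -0.435], [0, 0, -0.58], [0, 0, -0.72]], "jaw": [8.5, 8.5, 8.5, 8.5, 8.5]}}

```text
time_s: 2.4
tool_pos: [0.6441, -0.2627, 0.1782]
tcp_rot: [0.001, 0.409, 0.913, 0.001]
ft_force: [-0.0, 0.2, -0.1]
finger_gap: 1.0
```

Call:
{"fn": "move_arm", "kwargs": {"delta_pos": [[0, 0, 0], [0, 0, 0], [0, 0, 0], [0, 0, 0], [0, 0, 0]], "turn": [[0, 0, -0.145], [0, 0, -0.29], [0, 0, -0.435], [0, 0, -0.58], [0, 0, -0.694]], "jaw": [8.5, 8.5, 8.5, 8.5, 8.5]}}

```text
time_s: 2.9
tool_pos: [0.6442, -0.262, 0.1787]
tcp_rot: [0.001, 0.074, 0.997, 0.001]
ft_force: [0.2, -0.0, 0.7]
finger_gap: 0.996
```

```bash
python3 - <<'E'
from h import *
plan([.643,-.2655,.09],-.157)
im,c=snap('w2'); show(im,c,['red','yellow','green'],.026)
E
```

```text
t 2.9 tcp [ 0.6442 -0.262   0.1787] yaw 2.994 tilt [-0.002  0.001] delta cm [ 0.09 -0.37  8.87] turn z [np.float64(0.009), np.float64(-3.132)] q7 1.51 gap 0.996
2.9 tcp [ 0.6442 -0.262   0.1787] q [9.000e-04 7.380e-02 9.973e-01 6.000e-04] gap 0.9964815972716727 F [ 0.2 -0.   0.7]
red [271.9 226.3] 1558 c [ 0.6469 -0.2666] rect world [[0.627, -0.276], [0.63, -0.252], [0.667, -0.257], [0.663, -0.282]]
yellow [271.3 172.3] 364 c [ 0.6081 -0.261 ] rect world [[0.603, -0.278], [0.609, -0.242], [0.613, -0.243], [0.608, -0.279]]
yellow [271.3 264.5] 254 c [ 0.6765 -0.2716] rect world [[0.676, -0.29], [0.672, -0.289], [0.677, -0.254], [0.681, -0.254]]
yellow [ 57.9 314.5] 646 c [ 0.6941 -0.4437] rect world [[0.698, -0.469], [0.68, -0.461], [0.69, -0.416], [0.708, -0.423]]
yellow [100.1 410.5] 159 c [ 0.7903 -0.4387] rect world [[0.798, -0.447], [0.776, -0.434], [0.78, -0.428], [0.802, -0.441]]
```

View pics/w2.png

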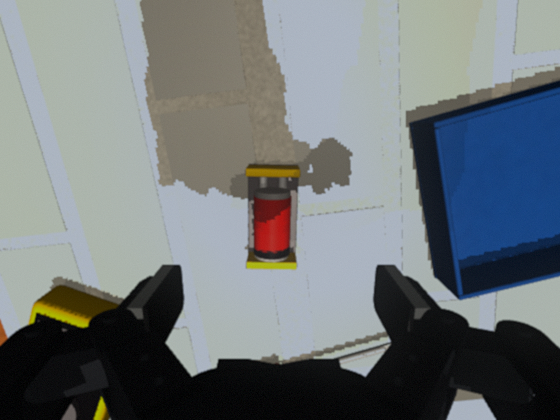

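The medium cradle centre comes out at (0.6425,-0.266), yaw -0.155, in both views. The cell sits about 4 mm to the left of the finger midline (image column 272 against 279). Descending and gripping.

Call:
{"fn": "move_arm", "kwargs": {"delta_pos": [[0.1, -0.4, 3], [0.1, -0.4, 6], [0.1, -0.4, 9.2], [0.1, -0.4, 9.2]], "turn": [[0, 0, 0], [0, 0, 0], [0, 0, 0], [0, 0, 0]], "jaw": [8.5, 8.5, 8.5, 8.5]}}

```text
time_s: 3.35
tool_pos: [0.6391, -0.2658, 0.0813]
tcp_rot: [-0.005, 0.078, 0.997, 0.001]
ft_force: [-1.3, 0.1, -0.8]
finger_gap: 0.995
```

Call:
{"fn": "move_arm", "kwargs": {"delta_pos": [[0, 0, 0], [0, 0, 0], [0, 0, 0], [0, 0, 0], [0, 0, 0]], "turn": [[0, 0, 0], [0, 0, 0], [0, 0, 0], [0, 0, 0], [0, 0, 0]], "jaw": [2, 2, 2, 2, 2]}}

```text
time_s: 3.85
tool_pos: [0.643, -0.2666, 0.088]
tcp_rot: [0.002, 0.078, 0.997, 0.001]
ft_force: [-1.0, 3.8, 6.3]
finger_gap: 0.286
```

```bash
python3 - <<'E'
from h import *
plan([.643,-.266,.09],-.157)
im,c=snap('w3')
E
```

```text
t 3.85 tcp [ 0.643  -0.2666  0.088 ] yaw 2.986 tilt [-0.004  0.003] delta cm [ 0.01  0.06 -0.2 ] turn z [np.float64(0.001), np.float64(-3.141)] q7 1.47 gap 0.286
3.85 tcp [ 0.643  -0.2666  0.088 ] q [0.0019 0.0779 0.997  0.0013] gap 0.28580004669839487 F [-1.   3.8  6.3]
```

Gripped: the opening is 24 mm against a 26 mm cell. Lifting and carrying it to the box.

Call:
{"fn": "move_arm", "kwargs": {"delta_pos": [[0, 0, -2], [0, 0, -5], [0, 0.5, -8], [0.5, 4, -9], [1, 8, -9]], "turn": [[0, 0, 0], [0, 0, 0], [0, 0, 0], [0, 0, 0], [0, 0, 0]], "jaw": [2, 2, 2, 2, 2]}}

```text
time_s: 4.4
tool_pos: [0.6448, -0.1907, 0.1785]
tcp_rot: [0.003, 0.081, 0.997, -0.002]
ft_force: [0.8, 0.9, -0.8]
finger_gap: 0.285
```

Call:
{"fn": "move_arm", "kwargs": {"delta_pos": [[0.6, 4, 0], [1.2, 7.5, 0], [1.5, 10.1, 1.5], [1.5, 10.1, 4.5], [1.5, 10.1, 7.5]], "turn": [[0, 0, 0], [0, 0, 0], [0, 0, 0], [0, 0, 0], [0, 0, 0]], "jaw": [2, 2, 2, 2, 2]}}

```text
time_s: 4.9
tool_pos: [0.6456, -0.0845, 0.1011]
tcp_rot: [0.001, 0.077, 0.997, 0.0]
ft_force: [0.6, 0.6, -0.7]
finger_gap: 0.287
```

Call:
{"fn": "move_arm", "kwargs": {"delta_pos": [[0, 0, 1.0], [0, 0, 1.9], [0, 0, 1.9]], "turn": [[0, 0, 0], [0, 0, 0], [0, 0, 0]], "jaw": [2, 2, 2]}}

```text
time_s: 5.2
tool_pos: [0.6448, -0.0864, 0.0812]
tcp_rot: [-0.0, 0.079, 0.997, -0.0]
ft_force: [0.2, -0.5, -0.3]
finger_gap: 0.287
```

```bash
python3 - <<'E'
from h import *
plan([.646,-.083,.081])
im,c=snap('w4')
E
```

```text
t 5.2 tcp [ 0.6448 -0.0864  0.0812] yaw 2.984 tilt [ 0.001 -0.   ] delta cm [-0.06  0.36  0.02] turn z [] q7 1.19 gap 0.287
5.2 tcp [ 0.6448 -0.0864  0.0812] q [-4.000e-04  7.860e-02  9.969e-01 -0.000e+00] gap 0.2873124234078745 F [ 0.2 -0.5 -0.3]
```

View pics/w4.png

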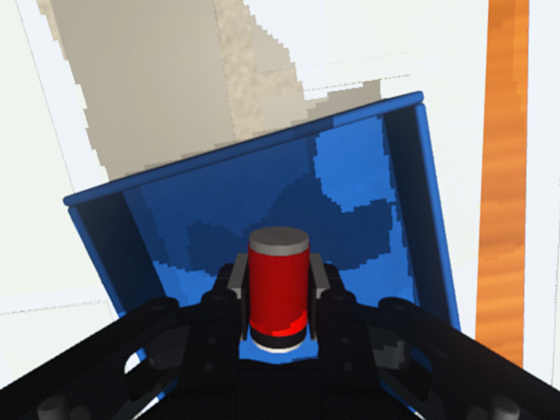

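The cell hangs level between the fingers over the box floor, so I release it, rise and go look at the large green cell.

Call:
{"fn": "move_arm", "kwargs": {"delta_pos": [[0, 0, 0], [0, 0, 0], [0, 0, 0], [0, 0, -4], [0, 0, -9]], "turn": [[0, 0, 0], [0, 0, 0], [0, 0, 0], [0, 0, 0], [0, 0, 0]], "jaw": [5, 5, 5, 5, 5]}}

```text
time_s: 5.75
tool_pos: [0.6434, -0.0861, 0.1703]
tcp_rot: [-0.003, 0.078, 0.997, 0.0]
ft_force: [1.8, -0.5, 0.6]
finger_gap: 0.587
```

Call:
{"fn": "move_arm", "kwargs": {"delta_pos": [[3.8, -2.8, -1], [7.5, -5.6, -2], [11.2, -8.4, -3], [15, -11.2, -3], [17.9, -13.2, -3]], "turn": [[0, 0, 0], [0, 0, 0], [0, 0, 0], [0, 0, 0], [0, 0, 0]], "jaw": [8.5, 8.5, 8.5, 8.5, 8.5]}}

```text
time_s: 6.25
tool_pos: [0.4448, -0.1902, 0.2024]
tcp_rot: [-0.0, 0.079, 0.997, -0.001]
ft_force: [-0.2, -1.2, -0.7]
finger_gap: 0.998
```

Call:
{"fn": "move_arm", "kwargs": {"delta_pos": [[0, 0, 0], [0, 0, 0]], "turn": [[0, 0, 0], [0, 0, 0]], "jaw": [8.5, 8.5]}}

```text
time_s: 6.45
tool_pos: [0.4476, -0.189, 0.2023]
tcp_rot: [0.001, 0.079, 0.997, -0.0]
ft_force: [0.1, 1.3, 0.5]
finger_gap: 0.995
```

```bash
python3 - <<'E'
from h import *
plan([.448,-.189,.081])
im,c=snap('w5'); show(im,c,['green','red'],.0171)
E
```

```text
t 6.45 tcp [ 0.4476 -0.189   0.2023] yaw 2.983 tilt [-0.002 -0.   ] delta cm [-2.000e-02  1.000e-02  1.213e+01] turn z [] q7 1.42 gap 0.995
6.45 tcp [ 0.4476 -0.189   0.2023] q [ 9.000e-04  7.910e-02  9.969e-01 -3.000e-04] gap 0.9948594812782225 F [0.1 1.3 0.5]
green [280.8 209.2] 2094 c [ 0.447  -0.1865] rect world [[0.427, -0.206], [0.421, -0.176], [0.468, -0.166], [0.475, -0.198]]
green [143.  234.2] 576 c [ 0.4503 -0.3037] rect world [[0.45, -0.323], [0.439, -0.288], [0.451, -0.285], [0.462, -0.32]]
```

View pics/w5.png

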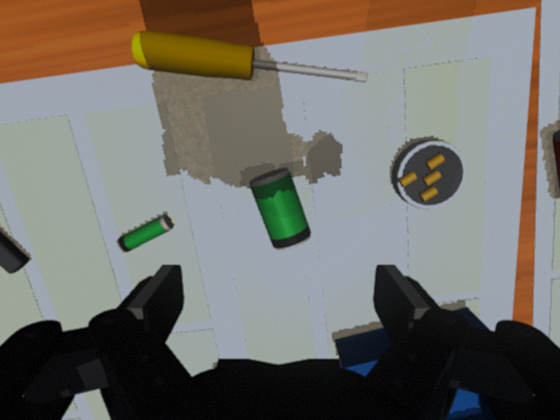

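The large green cell lies at image (281,209), tilted slightly. Its ends are near (271,175) and (291,243). The small cell is at (146,232).

```bash
cat >> h.py <<'E'
def fit(im,c,near,L,r,zc,win=60):
    "cell pose: silhouette darker/greener than paper near pixel; match projected cylinder by IoU"
    from scipy.optimize import minimize
    h=cv2.cvtColor(im,cv2.COLOR_RGB2HSV); g=((h[...,0]>50)&(h[...,0]<85)&(h[...,1]>110)).astype(np.uint8)
    n,l,s,ce=cv2.connectedComponentsWithStats(g); i=min((k for k in range(1,n) if s[k,4]>60),key=lambda k:np.hypot(*(ce[k]-near)))
    rect=cv2.minAreaRect(np.argwhere(l==i)[:,::-1].astype(np.float32)); b=cv2.boxPoints(rect)
    e=[np.linalg.norm(b[1]-b[0]),np.linalg.norm(b[2]-b[1])]; k=0 if e[0]>e[1] else 1
    m1,m2=(b[k-1]+b[k])/2,(b[k+1]+b[(k+2)%4])/2
    p,q=back(c,m1,zc),back(c,m2,zc); v=q-p
    print('sleeve centre',((p+q)/2)[:2].round(4),'len',np.linalg.norm(v).round(4),'yaw',round(float(np.arctan2(v[1],v[0])),3),'ends px',m1.round(),m2.round())
E
python3 - <<'E'
from h import *
im=cv2.imread('pics/w5.png')[:,:,::-1]; c=robot.calibration('wrist')
fit(im,c,(281,209),.061,.0171,.0171); fit(im,c,(143,234),.05,.00725,.00725)
p,q=back(c,(270.5,175),.017),back(c,(291.5,244),.017);print((p+q)/2,q-p,np.linalg.norm(q-p),np.arctan2(*(q-p)[1::-1]))
E
```

```text
sleeve centre [ 0.4483 -0.1855] len 0.0496 yaw 0.194 ends px [270. 181.] [291. 236.]
sleeve centre [ 0.4545 -0.308 ] len 0.0391 yaw 1.893 ends px [124. 244.] [162. 224.]
[ 0.44950492 -0.18541672  0.017     ] [0.06047843 0.00806561 0.        ] 0.06101389190939139 0.13258111049244878
```

Call:
{"fn": "move_arm", "kwargs": {"delta_pos": [[0, 0.3, 2], [0, 0.3, 5], [0, 0.3, 8], [0, 0.3, 10], [0, 0.3, 10]], "turn": [[0, 0, -0.14], [0, 0, -0.28], [0, 0, -0.33], [0, 0, -0.33], [0, 0, -0.33]], "jaw": [8.5, 8.5, 8.5, 8.5, 8.5]}}

```text
time_s: 7.0
tool_pos: [0.4484, -0.1839, 0.0994]
tcp_rot: [-0.001, -0.088, 0.996, 0.001]
ft_force: [-1.7, 0.3, -0.1]
finger_gap: 0.998
```

Call:
{"fn": "move_arm", "kwargs": {"delta_pos": [[0, 0, 1.2], [0, 0, 2.4], [0, 0, 2.4]], "turn": [[0, 0, 0], [0, 0, 0], [0, 0, 0]], "jaw": [8.5, 8.5, 8.5]}}

```text
time_s: 7.3
tool_pos: [0.4479, -0.1852, 0.0767]
tcp_rot: [-0.001, -0.087, 0.996, 0.0]
ft_force: [0.1, 0.3, 0.3]
finger_gap: 0.993
```

```bash
python3 - <<'E'
from h import *
plan([.449,-.1855,.078],.17)
im,c=snap('w6');fit(im,c,(281,209),.061,.0171,.0171)
E
```

```text
t 7.3 tcp [ 0.4479 -0.1852  0.0767] yaw -2.968 tilt [0.001 0.   ] delta cm [-0.1  -0.05 -0.13] turn z [np.float64(0.004), np.float64(-3.138)] q7 1.51 gap 0.993
7.3 tcp [ 0.4479 -0.1852  0.0767] q [-6.000e-04 -8.680e-02  9.962e-01  2.000e-04] gap 0.9926346477634802 F [0.1 0.3 0.3]
sleeve centre [ 0.4508 -0.1861] len 0.0561 yaw 0.183 ends px [273. 229.] [275. 343.]
```

View pics/w6.png

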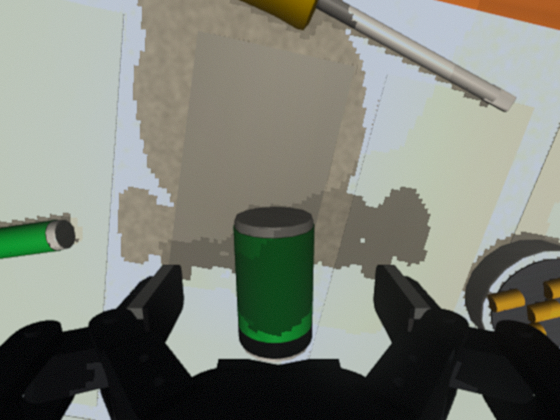

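The large cell lies between the fingers and parallel to them (columns 235–313), about 5 px left of the midline. Closing.

Call:
{"fn": "move_arm", "kwargs": {"delta_pos": [[0, 0, 0], [0, 0, 0], [0, 0, 0], [0, 0, 0], [0, 0, 0]], "turn": [[0, 0, 0], [0, 0, 0], [0, 0, 0], [0, 0, 0], [0, 0, 0]], "jaw": [2.5, 2.5, 2.5, 2.5, 2.5]}}

```text
time_s: 7.85
tool_pos: [0.4483, -0.1858, 0.0782]
tcp_rot: [0.0, -0.086, 0.996, -0.0]
ft_force: [-0.7, -0.6, 5.0]
finger_gap: 0.382
```

Call:
{"fn": "move_arm", "kwargs": {"delta_pos": [[0, 0, -1], [0, 0, -4], [0, 0, -8], [0, 0, -12], [0, 0, -12]], "turn": [[0, 0, 0], [0, 0, 0], [0, 0, 0], [0, 0, 0], [0, 0, 0]], "jaw": [2.5, 2.5, 2.5, 2.5, 2.5]}}

```text
time_s: 8.35
tool_pos: [0.4505, -0.1858, 0.2023]
tcp_rot: [0.005, -0.086, 0.996, -0.002]
ft_force: [1.7, -0.2, -0.5]
finger_gap: 0.377
```

```bash
python3 - <<'E'
from h import *
plan([.60,.05,.2])
im,c=snap('w7')
c=robot.calibration('scene')
im=robot.read_camera('scene');cv2.imwrite('pics/s7.png',im[:,:,::-1])
E
```

```text
t 8.35 tcp [ 0.4505 -0.1858  0.2023] yaw -2.969 tilt [-0.009 -0.005] delta cm [-18.79  20.65   0.31] turn z [] q7 1.65 gap 0.377
8.35 tcp [ 0.4505 -0.1858  0.2023] q [ 0.0048 -0.0864  0.9962 -0.002 ] gap 0.37747104476280774 F [ 1.7 -0.2 -0.5]
```

Holding it. Carrying it to the large cradle, estimated at (0.6225,0.09), yaw -0.017.

Call:
{"fn": "move_arm", "kwargs": {"delta_pos": [[-3, 3.4, 0], [-6, 6.7, 0], [-9, 10, 0], [-12, 13.3, 0], [-15, 16.7, 0]], "turn": [[0, 0, 0.1], [0, 0, 0.19], [0, 0, 0.19], [0, 0, 0.19], [0, 0, 0.19]], "jaw": [2.5, 2.5, 2.5, 2.5, 2.5]}}

```text
time_s: 8.95
tool_pos: [0.5665, 0.006, 0.1954]
tcp_rot: [-0.002, 0.008, 1.0, -0.001]
ft_force: [1.0, -0.6, -1.2]
finger_gap: 0.373
```

```bash
python3 - <<'E'
from h import *
plan([.6225,.09,.15],-.017)
im,c=snap('w8'); show(im,c,['blue'],.026)
E
```

```text
t 8.95 tcp [0.5665 0.006  0.1954] yaw 3.125 tilt [ 0.005 -0.001] delta cm [-5.48  8.49  4.5 ] turn z [np.float64(0.0), np.float64(-3.141)] q7 1.16 gap 0.373
8.95 tcp [0.5665 0.006  0.1954] q [-2.3e-03  8.4e-03  1.0e+00 -5.0e-04] gap 0.37332458681363706 F [ 1.  -0.6 -1.2]
blue [144.4 271.1] 8055 c [ 0.6104 -0.1029] rect world [[0.596, -0.164], [0.554, -0.035], [0.618, -0.018], [0.665, -0.156]]
blue [384.6 234. ] 401 c [0.5817 0.0893] rect world [[0.584, 0.067], [0.579, 0.067], [0.58, 0.111], [0.585, 0.112]]
blue [240.4 345.7] 577 c [ 0.6821 -0.0285] rect world [[0.661, -0.049], [0.651, -0.028], [0.697, -0.011], [0.708, -0.033]]
blue [124.  360.1] 248 c [ 0.6953 -0.1316] rect world [[0.702, -0.146], [0.681, -0.123], [0.69, -0.118], [0.711, -0.141]]
blue [167.2 380.1] 157 c [ 0.7171 -0.0958] rect world [[0.724, -0.108], [0.701, -0.089], [0.709, -0.081], [0.733, -0.1]]
```

View pics/w8.png

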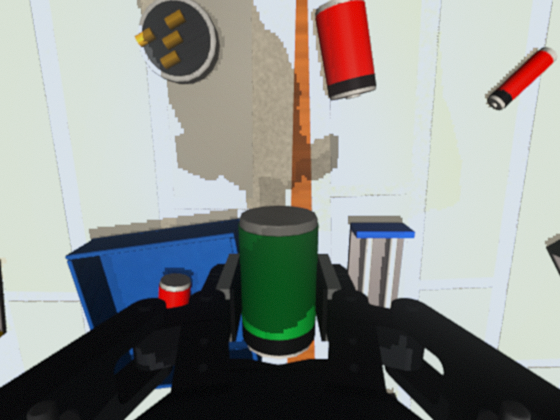

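The held cell is level. The large cradle's near cheek is at (384,234), which puts the cradle centre at about (0.6222,0.0893). The red cell lies in the box. Next, work out the cell's offset along the fingers.

```bash
cat >> h.py <<'E'
def held(c,r,L,zc):
    "rows/cols of the held cell's two top-line ends and lower end edges for 0 offset along tool x"
    o=robot.get_obs(); q=np.array(o['tcp_rot']); R=Ro.from_quat(q[[1,2,3,0]]).as_matrix()
    for off in (-.003,0,.003):
        P=np.array([[s*L/2+off,0,zc+k*r] for s in(1,-1) for k in (-1,1)])
        print(off,proj(c,P@R.T+o['tool_pos']).round(0).tolist())
E
python3 - <<'E'
from h import *
held(robot.calibration('wrist'),.0171,.061,.0611)
plan([.6222,.0893,.15],-.015)
E
```

```text
-0.003 [[278.0, 237.0], [278.0, 213.0], [278.0, 373.0], [278.0, 324.0]]
0 [[278.0, 230.0], [278.0, 207.0], [278.0, 367.0], [278.0, 320.0]]
0.003 [[278.0, 222.0], [278.0, 201.0], [278.0, 361.0], [278.0, 314.0]]
t 9.0 tcp [0.5705 0.0169 0.1965] yaw 3.136 tilt [-0.004  0.01 ] delta cm [-5.12  7.22  4.74] turn z [np.float64(0.01), np.float64(-3.132)] q7 1.16 gap 0.376
```

Call:
{"fn": "move_arm", "kwargs": {"delta_pos": [[-2.5, 3.6, 1], [-4.9, 7.1, 2.5], [-4.9, 7.1, 4], [-4.9, 7.1, 4], [-4.9, 7.1, 4]], "turn": [[0, 0, 0], [0, 0, 0], [0, 0, 0], [0, 0, 0], [0, 0, 0]], "jaw": [2.5, 2.5, 2.5, 2.5, 2.5]}}

```text
time_s: 9.5
tool_pos: [0.6158, 0.0733, 0.1558]
tcp_rot: [-0.002, 0.009, 1.0, -0.001]
ft_force: [0.7, -0.3, -0.5]
finger_gap: 0.375
```

```bash
python3 - <<'E'
from h import *
plan([.6207,.0893,.11],-.015)
im,c=snap('w9'); show(im,c,['blue'],.026); plan([.6207,.0893,.11],-.015)
E
```

```text
t 9.5 tcp [0.6158 0.0733 0.1558] yaw 3.124 tilt [ 0.004 -0.002] delta cm [-0.48  1.62  4.57] turn z [np.float64(-0.003), np.float64(3.139)] q7 1.06 gap 0.375
9.5 tcp [0.6158 0.0733 0.1558] q [-0.0022  0.0089  1.     -0.0012] gap 0.375037482698085 F [ 0.7 -0.3 -0.5]
blue [ 66.  266.6] 18985 c [ 0.6371 -0.0702] rect world [[0.585, -0.119], [0.571, -0.007], [0.709, -0.004], [0.729, -0.138]]
blue [301.8 181.3] 679 c [0.5817 0.0886] rect world [[0.584, 0.068], [0.577, 0.068], [0.577, 0.112], [0.585, 0.112]]
blue [125.4 358.5] 186 c [ 0.7108 -0.0406] rect world [[0.714, -0.051], [0.702, -0.035], [0.709, -0.031], [0.722, -0.047]]
t 9.55 tcp [0.6164 0.0731 0.1568] yaw 3.123 tilt [ 0.002 -0.002] delta cm [-0.41  1.64  4.68] turn z [np.float64(-0.004), np.float64(3.138)] q7 1.06 gap 0.377
```

View pics/w9.png

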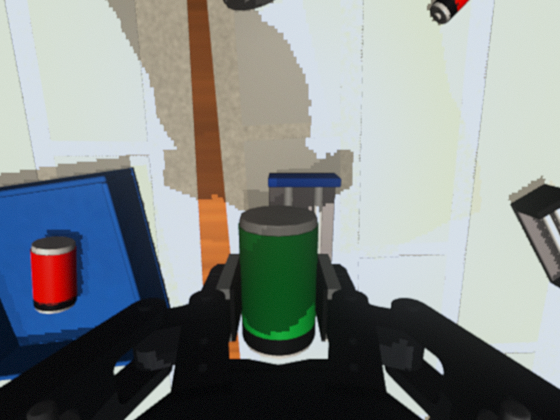

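The red cell lies flat in the box. The held cell is about 16 mm short of the cradle in y. Shifting over and lowering.

Call:
{"fn": "move_arm", "kwargs": {"delta_pos": [[-0.4, 1.5, 1], [-0.4, 1.5, 3], [-0.4, 1.5, 4.5], [-0.4, 1.5, 5], [-0.4, 1.5, 5]], "turn": [[0, 0, 0], [0, 0, 0], [0, 0, 0], [0, 0, 0], [0, 0, 0]], "jaw": [2.5, 2.5, 2.5, 2.5, 2.5]}}

```text
time_s: 10.05
tool_pos: [0.6209, 0.0895, 0.1065]
tcp_rot: [-0.001, 0.009, 1.0, -0.0]
ft_force: [-0.4, -0.3, -1.5]
finger_gap: 0.379
```

```bash
python3 - <<'E'
from h import *
plan([.6207,.0888,.095],-.015)
im,c=snap('w10'); show(im,c,['blue'],.026); plan([.6207,.0888,.095],-.015)
E
```

```text
t 10.05 tcp [0.6209 0.0895 0.1065] yaw 3.124 tilt [ 0.002 -0.001] delta cm [ 0.01 -0.07  1.15] turn z [np.float64(-0.002), np.float64(3.139)] q7 1.01 gap 0.379
10.05 tcp [0.6209 0.0895 0.1065] q [-1.0e-03  8.6e-03  1.0e+00 -4.0e-04] gap 0.3791450031504361 F [-0.4 -0.3 -1.5]
blue [ 40.9 282. ] 14612 c [ 0.6287 -0.0326] rect world [[0.571, -0.04], [0.572, 0.011], [0.694, -0.008], [0.693, -0.07]]
blue [277.1 186.8] 1420 c [0.581  0.0899] rect world [[0.576, 0.068], [0.577, 0.112], [0.585, 0.112], [0.584, 0.068]]
blue [239.6 332. ] 112 c [0.66   0.0683] rect world [[0.652, 0.066], [0.652, 0.071], [0.664, 0.07], [0.664, 0.066]]
blue [316.5 331.9] 95 c [0.6607 0.1097] rect world [[0.665, 0.107], [0.653, 0.11], [0.654, 0.113], [0.666, 0.111]]
blue [118.8 365.2] 122 c [ 0.6803 -0.    ] rect world [[0.685, -0.005], [0.674, 0.001], [0.676, 0.006], [0.688, -0.0]]
t 10.1 tcp [0.6214 0.0897 0.1074] yaw 3.124 tilt [ 0. -0.] delta cm [ 0.07 -0.09  1.24] turn z [np.float64(-0.002), np.float64(3.139)] q7 1.01 gap 0.381
```

Call:
{"fn": "move_arm", "kwargs": {"delta_pos": [[0, 0, 0.5], [0, 0, 0.9], [0, 0, 1.1], [0, 0, 1.2], [0, 0, 1.2]], "turn": [[0, 0, 0], [0, 0, 0], [0, 0, 0], [0, 0, 0], [0, 0, 0]], "jaw": [2.5, 2.5, 2.5, 2.5, 2.5]}}

```text
time_s: 10.6
tool_pos: [0.6213, 0.0899, 0.0955]
tcp_rot: [-0.0, 0.008, 1.0, -0.0]
ft_force: [1.0, -0.3, 0.2]
finger_gap: 0.38
```

Call:
{"fn": "move_arm", "kwargs": {"delta_pos": [[0, 0, 0.1], [0, 0, 0.15], [0, 0, 0.15]], "turn": [[0, 0, 0], [0, 0, 0], [0, 0, 0]], "jaw": [2.5, 2.5, 2.5]}}

```text
time_s: 10.9
tool_pos: [0.6215, 0.0901, 0.0951]
tcp_rot: [0.0, 0.008, 1.0, -0.0]
ft_force: [-0.3, -0.8, 4.8]
finger_gap: 0.377
```

Call:
{"fn": "move_arm", "kwargs": {"delta_pos": [[0, 0, 0], [0, 0, 0], [0, 0, 0], [0, 0, 0], [0, 0, 0]], "turn": [[0, 0, 0], [0, 0, 0], [0, 0, 0], [0, 0, 0], [0, 0, 0]], "jaw": [3.8, 4.2, 5, 6, 6]}}

```text
time_s: 11.4
tool_pos: [0.6214, 0.09, 0.0939]
tcp_rot: [-0.0, 0.008, 1.0, 0.0]
ft_force: [-0.8, -0.7, 0.2]
finger_gap: 0.701
```

Call:
{"fn": "move_arm", "kwargs": {"delta_pos": [[0, 0, -2], [0, 0, -5], [0, 0, -9], [0, 0, -11], [0, 0, -11]], "turn": [[0, 0, 0], [0, 0, 0], [0, 0, 0], [0, 0, 0], [0, 0, 0]], "jaw": [6, 6, 7, 8.5, 8.5]}}

```text
time_s: 11.9
tool_pos: [0.6232, 0.0907, 0.2079]
tcp_rot: [0.004, 0.008, 1.0, 0.001]
ft_force: [0.5, 0.8, 0.4]
finger_gap: 1.0
```

```bash
python3 - <<'E'
from h import *
im,c=snap('w11'); show(im,c,['blue','green'],.026); fit(im,c,(279,210),.061,.0171,.0334)
plan([.442,.313,.2])
E
```

```text
11.9 tcp [0.6232 0.0907 0.2079] q [3.8e-03 8.4e-03 1.0e+00 9.0e-04] gap 0.9996016293456707 F [0.5 0.8 0.4]
blue [ 67.4 240.8] 19046 c [ 0.6468 -0.0838] rect world [[0.588, -0.14], [0.573, -0.013], [0.71, -0.012], [0.73, -0.158]]
blue [275.4 158.3] 463 c [0.5818 0.0899] rect world [[0.578, 0.068], [0.579, 0.112], [0.585, 0.112], [0.584, 0.068]]
blue [153.3 221.5] 153 c [ 0.6312 -0.0106] rect world [[0.59, -0.018], [0.589, -0.014], [0.668, -0.005], [0.669, -0.009]]
blue [275.8 255.1] 359 c [0.6625 0.0888] rect world [[0.659, 0.067], [0.66, 0.111], [0.666, 0.111], [0.665, 0.067]]
green [276.2 209.1] 2295 c [0.6224 0.0898] rect world [[0.597, 0.074], [0.597, 0.106], [0.648, 0.106], [0.648, 0.072]]
sleeve centre [0.6206 0.0889] len 0.0495 yaw -0.019 ends px [275. 178.] [275. 239.]
t 11.95 tcp [0.622  0.0902 0.2056] yaw 3.125 tilt [-0.003  0.001] delta cm [18.38 21.97  0.51] turn z [] q7 1.07 gap 0.994
```

View pics/w11.png

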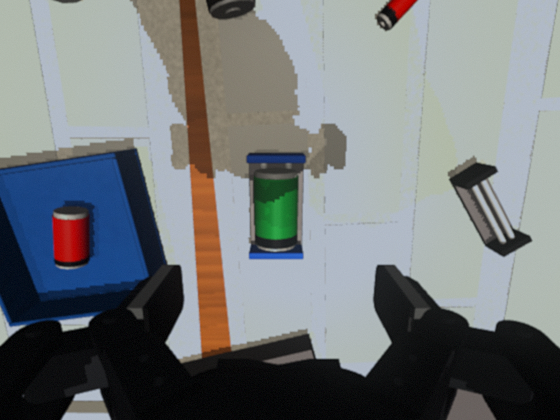

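The large cell is seated in its cradle, centred within about 2 mm. The small cradle's cheeks are at (473,172) and (511,243). Going to the medium green cell.

Call:
{"fn": "move_arm", "kwargs": {"delta_pos": [[3, 3.7, 0.2], [6, 7.4, 0.4], [9.1, 11.1, 0.5], [12.2, 14.8, 0.5], [15.2, 18.5, 0.5]], "turn": [[0, 0, 0], [0, 0, 0], [0, 0, 0], [0, 0, 0], [0, 0, 0]], "jaw": [8.5, 8.5, 8.5, 8.5, 8.5]}}

```text
time_s: 12.45
tool_pos: [0.4704, 0.278, 0.1974]
tcp_rot: [-0.001, 0.008, 1.0, -0.001]
ft_force: [0.7, 2.0, -0.5]
finger_gap: 1.001
```

Call:
{"fn": "move_arm", "kwargs": {"delta_pos": [[2.5, 3, 0], [2.5, 3, 0], [2.5, 3, 0]], "turn": [[0, 0, 0], [0, 0, 0], [0, 0, 0]], "jaw": [8.5, 8.5, 8.5]}}

```text
time_s: 12.75
tool_pos: [0.4468, 0.3081, 0.1978]
tcp_rot: [-0.001, 0.007, 1.0, -0.001]
ft_force: [-0.0, -1.5, 0.7]
finger_gap: 0.993
```

```bash
python3 - <<'E'
from h import *
im,c=snap('w12'); show(im,c,['green','red'],.0131); fit(im,c,(279,210),.05,.0131,.0131)
plan([.442,.313,.1])
E
```

```text
12.75 tcp [0.4468 0.3081 0.1978] q [-0.0011  0.0069  1.     -0.001 ] gap 0.9930745598201639 F [-0.  -1.5  0.7]
green [281.7 208.5] 1247 c [0.4445 0.311 ] rect world [[0.454, 0.291], [0.43, 0.294], [0.435, 0.33], [0.459, 0.328]]
red [137.3 236.5] 588 c [0.4672 0.19  ] rect world [[0.476, 0.173], [0.45, 0.199], [0.458, 0.207], [0.485, 0.181]]
sleeve centre [0.4441 0.311 ] len 0.0374 yaw 1.43 ends px [259. 205.] [304. 211.]
t 12.8 tcp [0.4481 0.3068 0.1978] yaw 3.124 tilt [ 0.001 -0.003] delta cm [0.6  0.64 9.78] turn z [] q7 0.59 gap 0.994
```

View pics/w12.png

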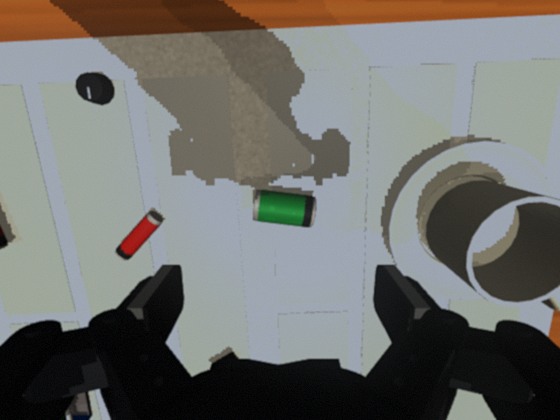

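The medium cell lies at (284,209) with its axis at yaw 1.43, and the loose red one is at (139,235), well clear. Turning by -1.45 about tool z while descending.

Call:
{"fn": "move_arm", "kwargs": {"delta_pos": [[0.1, 0.2, 0], [0.2, 0.4, 0], [0.3, 0.5, 0], [0.3, 0.5, 1], [0.3, 0.5, 2]], "turn": [[0, 0, -0.145], [0, 0, -0.29], [0, 0, -0.435], [0, 0, -0.58], [0, 0, -0.725]], "jaw": [8.5, 8.5, 8.5, 8.5, 8.5]}}

```text
time_s: 13.3
tool_pos: [0.4468, 0.3106, 0.1781]
tcp_rot: [-0.0, -0.347, 0.938, -0.001]
ft_force: [-0.3, 0.2, 0.3]
finger_gap: 0.994
```

Call:
{"fn": "move_arm", "kwargs": {"delta_pos": [[0, 0, 1.5], [0, 0, 3], [0, 0, 4.5], [0, 0, 6], [0, 0, 7]], "turn": [[0, 0, -0.145], [0, 0, -0.29], [0, 0, -0.435], [0, 0, -0.58], [0, 0, -0.725]], "jaw": [8.5, 8.5, 8.5, 8.5, 8.5]}}

```text
time_s: 13.8
tool_pos: [0.4464, 0.31, 0.107]
tcp_rot: [-0.002, -0.657, 0.754, -0.001]
ft_force: [0.2, -0.5, -0.7]
finger_gap: 0.996
```

Call:
{"fn": "move_arm", "kwargs": {"delta_pos": [[0, 0, 0], [0, 0, 0]], "turn": [[0, 0, 0], [0, 0, 0]], "jaw": [8.5, 8.5]}}

```text
time_s: 14.0
tool_pos: [0.4461, 0.3114, 0.1085]
tcp_rot: [-0.001, -0.655, 0.756, -0.0]
ft_force: [0.6, 0.6, 0.6]
finger_gap: 0.999
```

```bash
python3 - <<'E'
from h import *
im,c=snap('w13'); fit(im,c,(279,240),.05,.0131,.0131)
plan([.444,.313,.077],1.43)
E
```

```text
14.0 tcp [0.4461 0.3114 0.1085] q [-7.000e-04 -6.546e-01  7.560e-01 -2.000e-04] gap 0.9989771915881562 F [0.6 0.6 0.6]
sleeve centre [0.4444 0.3154] len 0.0424 yaw 1.431 ends px [281. 222.] [281. 293.]
t 14.05 tcp [0.446  0.3121 0.1091] yaw -1.713 tilt [ 0. -0.] delta cm [-0.06  0.21  3.21] turn z [np.float64(-0.002), np.float64(3.14)] q7 1.6 gap 0.997
```

View pics/w13.png

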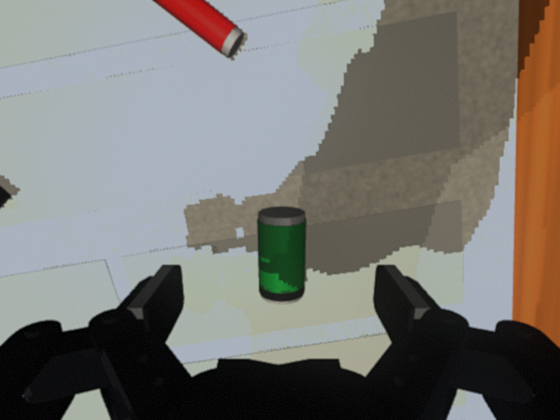

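The medium cell is upright and centred between the fingers, at columns 258–305. Lowering and gripping.

Call:
{"fn": "move_arm", "kwargs": {"delta_pos": [[-0.2, 0.1, 1.5], [-0.2, 0.1, 2.6], [-0.2, 0.1, 3.2], [-0.2, 0.1, 3.2], [-0.2, 0.1, 3.2]], "turn": [[0, 0, 0], [0, 0, 0], [0, 0, 0], [0, 0, 0], [0, 0, 0]], "jaw": [8.5, 8.5, 8.5, 8.5, 8.5]}}

```text
time_s: 14.55
tool_pos: [0.4442, 0.3152, 0.0769]
tcp_rot: [-0.0, -0.657, 0.754, 0.0]
ft_force: [-0.4, -0.3, -0.7]
finger_gap: 0.997
```

Call:
{"fn": "move_arm", "kwargs": {"delta_pos": [[0, 0, 0], [0, 0, 0], [0, 0, 0], [0, 0, 0], [0, 0, 0]], "turn": [[0, 0, 0], [0, 0, 0], [0, 0, 0], [0, 0, 0], [0, 0, 0]], "jaw": [5, 3.5, 2, 2, 2]}}

```text
time_s: 15.05
tool_pos: [0.4444, 0.3152, 0.0776]
tcp_rot: [0.0, -0.657, 0.754, -0.0]
ft_force: [-0.6, -0.4, 3.4]
finger_gap: 0.284
```

Call:
{"fn": "move_arm", "kwargs": {"delta_pos": [[0, 0, 0], [0, 0, -1.5], [0, 0, -5], [0, 0, -9], [0, 0, -12]], "turn": [[0, 0, 0], [0, 0, 0], [0, 0, 0], [0, 0, 0], [0, 0, 0]], "jaw": [2, 2, 2, 2, 2]}}

```text
time_s: 15.55
tool_pos: [0.4444, 0.3155, 0.1998]
tcp_rot: [0.001, -0.657, 0.754, 0.0]
ft_force: [0.5, -0.3, -1.1]
finger_gap: 0.285
```

```bash
python3 - <<'E'
from h import *
im,c=snap('w14'); held(c,.0131,.05,.0639)
h=cv2.cvtColor(im,cv2.COLOR_RGB2HSV); print(h[195:380:4,281].tolist())
plan([.6425,-.266,.2],-.155)
E
```

```text
15.55 tcp [0.4444 0.3155 0.1998] q [ 9.000e-04 -6.570e-01  7.539e-01  3.000e-04] gap 0.2850858667937729 F [ 0.5 -0.3 -1.1]
-0.003 [[274.0, 253.0], [274.0, 232.0], [274.0, 362.0], [275.0, 326.0]]
0 [[274.0, 246.0], [274.0, 226.0], [274.0, 356.0], [275.0, 320.0]]
0.003 [[274.0, 239.0], [274.0, 220.0], [274.0, 350.0], [275.0, 315.0]]
[[21, 31, 131], [108, 15, 173], [108, 27, 209], [98, 14, 198], [93, 13, 196], [83, 9, 111], [60, 5, 52], [60, 10, 52], [30, 10, 50], [23, 22, 93], [18, 23, 113], [18, 27, 113], [67, 193, 87], [66, 182, 87], [67, 191, 84], [67, 199, 86], [66, 192, 85], [68, 197, 83], [66, 185, 73], [66, 189, 73], [67, 198, 72], [66, 204, 70], [66, 204, 70], [66, 198, 71], [67, 210, 68], [66, 208, 71], [67, 214, 68], [67, 225, 67], [67, 218, 69], [67, 218, 69], [67, 211, 69], [67, 210, 68], [45, 34, 15], [60, 23, 11], [24, 18, 71], [21, 34, 98], [21, 62, 58], [22, 48, 59], [23, 54, 57], [25, 49, 57], [18, 50, 61], [22, 48, 59], [23, 43, 48], [120, 57, 9], [0, 32, 8], [130, 128, 6], [98, 128, 8]]
t 15.6 tcp [0.4456 0.3175 0.2042] yaw -1.708 tilt [-0.008 -0.006] delta cm [ 55.11 -27.48   0.16] turn z [np.float64(-1.553), np.float64(1.589)] q7 1.72 gap 0.284
```

```bash
cat >> h.py <<'E'
def rigid():
    o=robot.get_obs(); c=robot.calibration('wrist'); q=np.array(o['tcp_rot']); W=np.eye(4); W[:3,:3]=Ro.from_quat(q[[1,2,3,0]]).as_matrix(); W[:3,3]=o['tool_pos']
    return c, np.array(c['camera_from_world'])@W   # camera_from_tool
def toolproj(c,T,P): return proj({**c,'camera_from_world':T},P)
E
python3 - <<'E'
from h import *
c,T=rigid(); print(T.round(4).tolist())
# large in w11: tcp z .2079-.2056 ; cell z .0334 -> zc
for off in (-.005,0,.005):
    print('w11',off,toolproj(c,T,[[s*.0305+off,0,.2068-.0334+k*.0171] for s in(1,-1) for k in(-1,1)])[:,1].round(0), 'w13',toolproj(c,T,[[s*.025+off,0,.1088-.0131+k*.0131] for s in(1,-1) for k in(-1,1)])[:,1].round(0))
for n,col in (('w11',276),('w13',281),('w14',281)):
    v=cv2.cvtColor(cv2.imread(f'pics/{n}.png'),cv2.COLOR_BGR2GRAY)[150:370,col-3:col+4].mean(1); g=np.abs(np.diff(v)); print(n,[(int(i+150),int(v[i]),int(v[i+1])) for i in np.argwhere(g>11)[:,0]])
E
```

```text
[[0.0008, 1.0, -0.0, -0.0003], [0.9631, -0.0008, 0.2691, -0.0466], [0.2691, -0.0003, -0.9631, -0.0855], [0.0, 0.0, 0.0, 1.0]]
w11 -0.005 [186. 178. 265. 248.] w13 [224. 211. 313. 289.]
w11 0 [179. 172. 259. 243.] w13 [215. 202. 305. 282.]
w11 0.005 [172. 166. 253. 237.] w13 [205. 194. 297. 274.]
w11 [(151, 104, 80), (152, 80, 44), (153, 44, 30), (172, 48, 61), (173, 61, 86), (174, 86, 102), (178, 97, 78), (179, 78, 60), (198, 58, 78), (199, 78, 92), (238, 107, 80), (239, 80, 48), (247, 42, 81), (248, 81, 142), (249, 142, 162), (250, 162, 117), (251, 117, 57), (253, 65, 87), (257, 83, 100), (258, 100, 149), (259, 149, 182), (334, 182, 165), (335, 165, 132), (336, 132, 113), (339, 108, 92), (340, 92, 61), (341, 61, 35), (356, 32, 57), (357, 57, 90), (358, 90, 106), (362, 107, 86), (363, 86, 47), (364, 47, 17)]
w13 [(184, 147, 135), (205, 116, 86), (206, 86, 50), (216, 45, 56), (217, 56, 79), (218, 79, 92), (224, 92, 75), (225, 75, 57), (279, 56, 68), (280, 68, 79), (292, 70, 54), (293, 54, 35), (299, 28, 41), (300, 41, 91), (301, 91, 134), (302, 134, 151), (347, 163, 149), (349, 150, 162), (362, 165, 133), (363, 133, 68), (364, 68, 20)]
w14 [(167, 186, 171), (168, 171, 150), (197, 128, 144), (198, 144, 174), (199, 174, 192), (213, 192, 169), (214, 169, 113), (215, 113, 59), (216, 59, 47), (230, 60, 89), (231, 89, 110), (239, 106, 88), (240, 88, 65), (321, 35, 21), (329, 9, 22), (330, 22, 74), (331, 74, 134), (332, 134, 161), (333, 161, 140), (334, 140, 91), (335, 91, 58), (363, 44, 22), (364, 22, 8)]
```

Corrected reading of the edges: the held medium cell sits about 6 mm toward +tool x from the TCP. The large cell sits about 4.5 mm off the cradle's middle along the rails, inside the 10 mm tolerance. Carrying the medium cell over.

Call:
{"fn": "move_arm", "kwargs": {"delta_pos": [[4.3, -2.3, 0], [8.6, -4.5, 0], [12.9, -6.7, 0], [17.2, -9, 0], [21.5, -11.2, 0]], "turn": [[0, 0, 0.14], [0, 0, 0.28], [0, 0, 0.42], [0, 0, 0.56], [0, 0, 0.7]], "jaw": [2, 2, 2, 2, 2]}}

```text
time_s: 16.1
tool_pos: [0.5262, 0.0848, 0.1976]
tcp_rot: [0.0, -0.356, 0.935, 0.0]
ft_force: [0.3, 0.5, -0.8]
finger_gap: 0.277
```

```bash
python3 - <<'E'
from h import *
plan([.6484,-.2669,.2],-.155)
E
```

```text
t 16.1 tcp [0.5262 0.0848 0.1976] yaw -2.414 tilt [-0.001 -0.   ] delta cm [ 14.27 -34.39  -0.24] turn z [np.float64(0.883), np.float64(-2.259)] q7 1.58 gap 0.277
```

Call:
{"fn": "move_arm", "kwargs": {"delta_pos": [[1.8, -4.3, 0], [3.6, -8.6, 0], [5.4, -12.9, 0], [7.2, -17.2, 0], [9, -21.5, 0]], "turn": [[0, 0, 0.14], [0, 0, 0.28], [0, 0, 0.42], [0, 0, 0.56], [0, 0, 0.7]], "jaw": [2, 2, 2, 2, 2]}}

```text
time_s: 16.6
tool_pos: [0.603, -0.135, 0.1975]
tcp_rot: [0.0, -0.014, 1.0, 0.0]
ft_force: [1.2, 0.7, -0.6]
finger_gap: 0.283
```

```bash
python3 - <<'E'
from h import *
plan([.6484,-.2669,.14],-.155)
E
```

```text
t 16.6 tcp [ 0.603  -0.135   0.1975] yaw -3.114 tilt [-0.     0.001] delta cm [ -4.17 -13.31   5.74] turn z [np.float64(0.183), np.float64(-2.959)] q7 1.44 gap 0.283
```

Call:
{"fn": "move_arm", "kwargs": {"delta_pos": [[-1.4, -4.4, 0.5], [-2.7, -8.8, 2], [-4.1, -13, 4], [-4.1, -13, 5.7], [-4.1, -13, 5.7]], "turn": [[0, 0, 0.1], [0, 0, 0.18], [0, 0, 0.18], [0, 0, 0.18], [0, 0, 0.18]], "jaw": [2, 2, 2, 2, 2]}}

```text
time_s: 17.1
tool_pos: [0.6457, -0.263, 0.1364]
tcp_rot: [-0.004, 0.075, 0.997, 0.001]
ft_force: [-0.3, 1.9, -1.2]
finger_gap: 0.281
```

Call:
{"fn": "move_arm", "kwargs": {"delta_pos": [[0, 0, 0], [0, 0, 0]], "turn": [[0, 0, 0], [0, 0, 0]], "jaw": [2, 2]}}

```text
time_s: 17.3
tool_pos: [0.6491, -0.2595, 0.1417]
tcp_rot: [0.001, 0.072, 0.997, 0.001]
ft_force: [0.1, 0.2, 0.6]
finger_gap: 0.284
```

```bash
python3 - <<'E'
from h import *
plan([.6484,-.2669,.095],-.155)
im,c=snap('w15'); show(im,c,['yellow'],.026)
E
```

```text
t 17.3 tcp [ 0.6491 -0.2595  0.1417] yaw 2.998 tilt [-0.002  0.002] delta cm [-0.03 -0.75  4.67] turn z [np.float64(0.011), np.float64(-3.13)] q7 1.48 gap 0.284
17.3 tcp [ 0.6491 -0.2595  0.1417] q [1.100e-03 7.180e-02 9.974e-01 7.000e-04] gap 0.28391091167594856 F [0.1 0.2 0.6]
yellow [266.  173.9] 618 c [ 0.6082 -0.2603] rect world [[0.608, -0.279], [0.602, -0.278], [0.609, -0.242], [0.614, -0.242]]
yellow [ 29.3 343.4] 881 c [ 0.6985 -0.4352] rect world [[0.693, -0.457], [0.683, -0.45], [0.705, -0.413], [0.716, -0.42]]
```

View pics/w15.png

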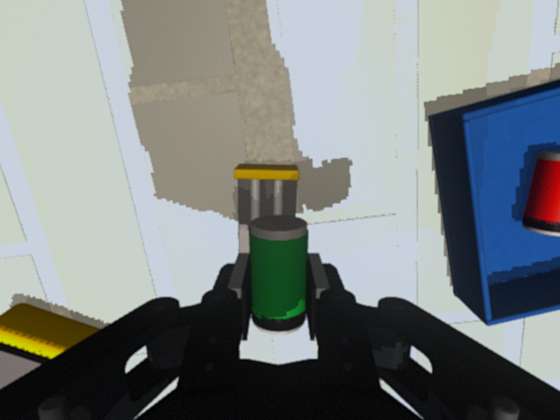

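The cradle is empty, with its near cheek at (266,174), and the held cell is about 7 mm to its right. Correcting and lowering.

Call:
{"fn": "move_arm", "kwargs": {"delta_pos": [[0, -0.7, 1], [0, -0.7, 2.5], [0, -0.7, 3.4], [0, -0.7, 3.4], [0, -0.7, 3.4]], "turn": [[0, 0, 0.01], [0, 0, 0.01], [0, 0, 0.01], [0, 0, 0.01], [0, 0, 0.01]], "jaw": [2, 2, 2, 2, 2]}}

```text
time_s: 17.85
tool_pos: [0.647, -0.2684, 0.1053]
tcp_rot: [-0.001, 0.078, 0.997, 0.0]
ft_force: [0.6, -0.6, -0.2]
finger_gap: 0.283
```

```bash
python3 - <<'E'
from h import *
plan([.6484,-.2667,.095],-.155)
im,c=snap('w16'); show(im,c,['yellow'],.026)
plan([.6484,-.2667,.095],-.155)
E
```

```text
t 17.85 tcp [ 0.647  -0.2684  0.1053] yaw 2.985 tilt [0.001 0.001] delta cm [-0.11  0.19  1.03] turn z [np.float64(-0.001), np.float64(3.14)] q7 1.46 gap 0.283
17.85 tcp [ 0.647  -0.2684  0.1053] q [-5.000e-04  7.810e-02  9.969e-01  3.000e-04] gap 0.2832485014310351 F [ 0.6 -0.6 -0.2]
yellow [281.  187.9] 855 c [ 0.6082 -0.2607] rect world [[0.603, -0.278], [0.608, -0.242], [0.614, -0.242], [0.608, -0.279]]
t 17.9 tcp [ 0.6474 -0.2685  0.106 ] yaw 2.985 tilt [-0.  0.] delta cm [-0.07  0.19  1.1 ] turn z [np.float64(-0.002), np.float64(3.14)] q7 1.46 gap 0.28
```

Call:
{"fn": "move_arm", "kwargs": {"delta_pos": [[-0.1, 0.1, 0.3], [-0.1, 0.1, 0.6], [-0.1, 0.1, 0.9], [-0.1, 0.1, 1.1], [-0.1, 0.1, 1.1]], "turn": [[0, 0, 0], [0, 0, 0], [0, 0, 0], [0, 0, 0], [0, 0, 0]], "jaw": [2, 2, 2, 2, 2]}}

```text
time_s: 18.4
tool_pos: [0.6483, -0.2679, 0.0953]
tcp_rot: [-0.0, 0.078, 0.997, -0.0]
ft_force: [-1.5, -0.1, 0.7]
finger_gap: 0.279
```

Call:
{"fn": "move_arm", "kwargs": {"delta_pos": [[0, 0, 0], [0, 0, 0]], "turn": [[0, 0, 0], [0, 0, 0]], "jaw": [2, 2]}}

```text
time_s: 18.6
tool_pos: [0.6483, -0.2678, 0.0953]
tcp_rot: [-0.0, 0.078, 0.997, 0.0]
ft_force: [-1.9, -0.3, 2.2]
finger_gap: 0.279
```

Contact is light (2 N), so I release.

Call:
{"fn": "move_arm", "kwargs": {"delta_pos": [[0, 0, 0], [0, 0, 0], [0, 0, 0], [0, 0, 0], [0, 0, 0]], "turn": [[0, 0, 0], [0, 0, 0], [0, 0, 0], [0, 0, 0], [0, 0, 0]], "jaw": [2.8, 3.4, 4.2, 5.2, 5.5]}}

```text
time_s: 19.1
tool_pos: [0.6483, -0.2679, 0.095]
tcp_rot: [-0.0, 0.078, 0.997, 0.0]
ft_force: [-0.7, 0.0, 0.4]
finger_gap: 0.646
```

Call:
{"fn": "move_arm", "kwargs": {"delta_pos": [[0, 0, -2], [0, 0, -5], [0, 0, -9], [0, 0, -11], [0, 0, -11]], "turn": [[0, 0, 0], [0, 0, 0], [0, 0, 0], [0, 0, 0], [0, 0, 0]], "jaw": [5.5, 5.5, 7, 8.5, 8.5]}}

```text
time_s: 19.6
tool_pos: [0.6504, -0.2682, 0.2097]
tcp_rot: [0.004, 0.078, 0.997, -0.001]
ft_force: [-0.8, 0.7, -0.6]
finger_gap: 0.999
```

```bash
python3 - <<'E'
from h import *
im,c=snap('w17'); show(im,c,['yellow','green'],.026); fit(im,c,(279,210),.05,.0131,.0305)
fit(im,c,(120,150),.05,.0131,.00725)
v=cv2.cvtColor(im,cv2.COLOR_RGB2GRAY)[150:300,274:281].mean(1); print([(int(i+150),int(v[i]),int(v[i+1])) for i in np.argwhere(np.abs(np.diff(v))>11)[:,0]])
c,T=rigid(); z=float(robot.get_obs()['tool_pos'][2])
for off in (0,.005): print(off,toolproj(c,T,[[s*.025+off,0,z-.0305-.0131] for s in(1,-1)]).round(0)[:,1], 'cheek mid',toolproj(c,T,[[s*.035+off,0,z-.026] for s in(1,-1)])[:,1].round(0))
plan([.4535,-.306,.2],1.893)
E
```

```text
19.6 tcp [ 0.6504 -0.2682  0.2097] q [ 4.300e-03  7.840e-02  9.969e-01 -9.000e-04] gap 0.9986773633268763 F [-0.8  0.7 -0.6]
yellow [278.8 156.2] 314 c [ 0.6082 -0.261 ] rect world [[0.603, -0.278], [0.609, -0.242], [0.613, -0.243], [0.608, -0.279]]
yellow [263.4 239.2] 64 c [ 0.674  -0.2843] rect world [[0.676, -0.29], [0.671, -0.289], [0.673, -0.277], [0.678, -0.278]]
yellow [ 88.8 290.6] 700 c [ 0.6976 -0.4437] rect world [[0.721, -0.482], [0.679, -0.457], [0.701, -0.409], [0.745, -0.433]]
green [279.7 206.8] 1279 c [ 0.6485 -0.2666] rect world [[0.627, -0.276], [0.631, -0.252], [0.669, -0.258], [0.665, -0.282]]
sleeve centre [ 0.6471 -0.2665] len 0.0395 yaw -0.155 ends px [280. 182.] [280. 230.]
sleeve centre [ 0.6531 -0.2674] len 0.0432 yaw -0.155 ends px [280. 182.] [280. 230.]
[(150, 72, 54), (151, 54, 65), (152, 65, 95), (153, 95, 114), (159, 102, 83), (160, 83, 66), (176, 51, 64), (177, 64, 76), (182, 65, 52), (191, 66, 79), (192, 79, 91), (228, 97, 83), (229, 83, 63), (230, 63, 43), (234, 39, 70), (235, 70, 130), (236, 130, 166)]
0 [185. 249.] cheek mid [169. 252.]
0.005 [179. 243.] cheek mid [162. 247.]
t 19.65 tcp [ 0.649 -0.268  0.207] yaw 2.985 tilt [-0.004 -0.001] delta cm [18.72 -6.8   0.63] turn z [np.float64(1.092), np.float64(-2.05)] q7 1.5 gap 0.996
```

View pics/w17.png

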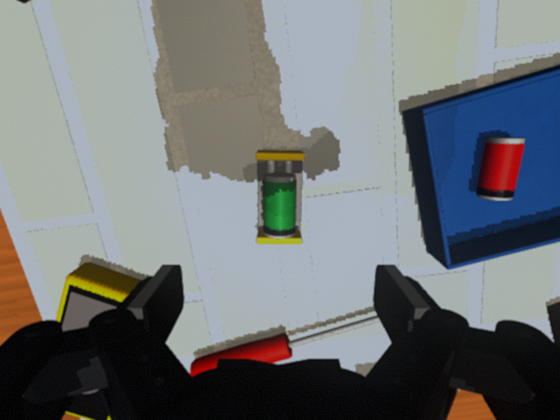

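The medium cell is seated, about 2–3 mm off the middle along the rails. The red cell lies flat in the box. Now to the small green cell.

Call:
{"fn": "move_arm", "kwargs": {"delta_pos": [[4.2, -1.5, 0], [8.4, -3, 0], [12.6, -4.6, 0], [16.8, -6.1, 0], [18.6, -6.8, 0.5]], "turn": [[0, 0, 0.14], [0, 0, 0.28], [0, 0, 0.42], [0, 0, 0.56], [0, 0, 0.7]], "jaw": [8.5, 8.5, 8.5, 8.5, 8.5]}}

```text
time_s: 20.15
tool_pos: [0.4482, -0.3074, 0.1987]
tcp_rot: [-0.003, 0.42, 0.907, -0.001]
ft_force: [0.1, 0.5, 0.9]
finger_gap: 0.995
```

Call:
{"fn": "move_arm", "kwargs": {"delta_pos": [[0, 0, 0], [0, 0, 2], [0, 0, 4], [0, 0, 5], [0, 0, 5]], "turn": [[0, 0, 0.14], [0, 0, 0.28], [0, 0, 0.39], [0, 0, 0.39], [0, 0, 0.39]], "jaw": [8.5, 8.5, 8.5, 8.5, 8.5]}}

```text
time_s: 20.65
tool_pos: [0.4526, -0.3052, 0.1477]
tcp_rot: [-0.003, 0.583, 0.813, -0.0]
ft_force: [1.1, -0.1, -0.5]
finger_gap: 0.993
```

```bash
python3 - <<'E'
from h import *
im,c=snap('w18'); fit(im,c,(279,220),.05,.00725,.00725)
plan([.4535,-.306,.1],1.893)
E
```

```text
20.65 tcp [ 0.4526 -0.3052  0.1477] q [-2.800e-03  5.827e-01  8.127e-01 -3.000e-04] gap 0.9927040043734005 F [ 1.1 -0.1 -0.5]
sleeve centre [ 0.4525 -0.3078] len 0.0389 yaw 1.87 ends px [277. 258.] [279. 204.]
t 20.7 tcp [ 0.4534 -0.3056  0.1489] yaw 1.897 tilt [ 0.002 -0.002] delta cm [-0.05  0.    4.89] turn z [np.float64(0.004), np.float64(-3.137)] q7 0.75 gap 0.994
```

View pics/w18.png

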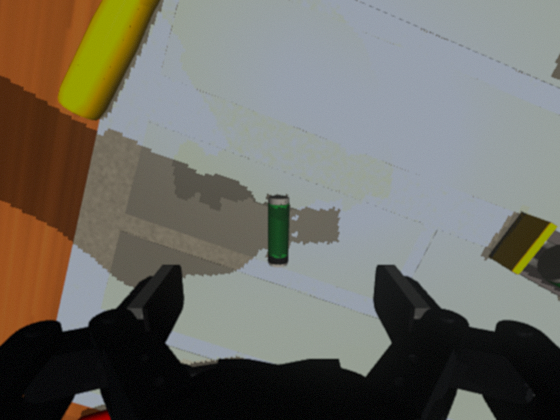

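The small cell lies at (278,230), parallel to the fingers and on the midline. Descending.

Call:
{"fn": "move_arm", "kwargs": {"delta_pos": [[-0.2, 0, 2.5], [-0.2, 0, 5], [-0.2, 0, 6.2], [-0.2, 0, 6.2], [-0.2, 0, 6.2]], "turn": [[0, 0, 0.02], [0, 0, 0.02], [0, 0, 0.02], [0, 0, 0.02], [0, 0, 0.02]], "jaw": [8.5, 8.5, 8.5, 8, 7]}}

```text
time_s: 21.2
tool_pos: [0.4551, -0.3082, 0.0888]
tcp_rot: [0.001, 0.592, 0.806, 0.0]
ft_force: [0.6, -0.7, 0.4]
finger_gap: 0.819
```

```bash
python3 - <<'E'
from h import *
im,c=snap('w19'); fit(im,c,(279,240),.05,.00725,.00725)
plan([.4525,-.3075,.075],1.875)
v=cv2.cvtColor(im,cv2.COLOR_RGB2GRAY)[170:360,275:281].mean(1); print([(int(i+170),int(v[i]),int(v[i+1])) for i in np.argwhere(np.abs(np.diff(v))>11)[:,0]])
c,T=rigid(); z=float(robot.get_obs()['tool_pos'][2])
for off in (0,.005): print(off,toolproj(c,T,[[s*.025+off,0,z-.0145] for s in(1,-1)]).round(0).tolist())
E
```

```text
21.2 tcp [ 0.4551 -0.3082  0.0888] q [6.000e-04 5.917e-01 8.062e-01 1.000e-04] gap 0.8193146251781902 F [ 0.6 -0.7  0.4]
sleeve centre [ 0.4525 -0.308 ] len 0.0391 yaw -1.269 ends px [274. 225.] [274. 296.]
t 21.25 tcp [ 0.4553 -0.3083  0.0891] yaw 1.875 tilt [-0.001  0.001] delta cm [ 0.16 -0.24  1.41] turn z [np.float64(0.0), np.float64(-3.141)] q7 0.71 gap 0.821
[(210, 159, 117), (211, 117, 60), (212, 60, 40), (216, 45, 66), (217, 66, 111), (218, 111, 139), (223, 140, 128), (224, 128, 96), (225, 96, 70), (229, 63, 50), (304, 32, 64), (305, 64, 98), (306, 98, 117), (307, 117, 133), (308, 133, 154), (309, 154, 169)]
0 [[278.0, 220.0], [278.0, 314.0]]
0.005 [[278.0, 210.0], [278.0, 306.0]]
```

Call:
{"fn": "move_arm", "kwargs": {"delta_pos": [[0.2, -0.2, 0.5], [0.2, -0.2, 1.0], [0.2, -0.2, 1.3], [0.2, -0.2, 1.3], [0.2, -0.2, 1.3]], "turn": [[0, 0, 0], [0, 0, 0], [0, 0, 0], [0, 0, 0], [0, 0, 0]], "jaw": [7, 6, 5, 5, 5]}}

```text
time_s: 21.75
tool_pos: [0.4521, -0.3066, 0.075]
tcp_rot: [-0.0, 0.592, 0.806, -0.0]
ft_force: [0.1, 0.4, -0.3]
finger_gap: 0.591
```

Call:
{"fn": "move_arm", "kwargs": {"delta_pos": [[0, 0, 0], [0, 0, 0], [0, 0, 0], [0, 0, 0], [0, 0, 0]], "turn": [[0, 0, 0], [0, 0, 0], [0, 0, 0], [0, 0, 0], [0, 0, 0]], "jaw": [4, 3, 2, 1, 0.8]}}

```text
time_s: 22.25
tool_pos: [0.4521, -0.3067, 0.0753]
tcp_rot: [0.0, 0.592, 0.806, -0.0]
ft_force: [-0.0, -0.4, 1.7]
finger_gap: 0.139
```

Call:
{"fn": "move_arm", "kwargs": {"delta_pos": [[0, 0, 0], [0, 0, 0]], "turn": [[0, 0, 0], [0, 0, 0]], "jaw": [0.8, 0.8]}}

```text
time_s: 22.45
tool_pos: [0.4522, -0.3066, 0.0753]
tcp_rot: [0.0, 0.592, 0.806, 0.0]
ft_force: [-0.5, 0.9, 3.3]
finger_gap: 0.135
```

Call:
{"fn": "move_arm", "kwargs": {"delta_pos": [[0, 0, -1], [0, 0, -3], [0, 0, -6], [0, 0, -9.5], [0, 0, -12.5]], "turn": [[0, 0, 0], [0, 0, 0], [0, 0, 0], [0, 0, 0], [0, 0, 0]], "jaw": [0.8, 0.8, 0.8, 0.8, 0.8]}}

```text
time_s: 22.95
tool_pos: [0.4521, -0.3066, 0.2019]
tcp_rot: [0.0, 0.592, 0.806, 0.0]
ft_force: [0.4, 0.3, -0.1]
finger_gap: 0.137
```

```bash
python3 - <<'E'
from h import *
im,c=snap('w20')
v=cv2.cvtColor(im,cv2.COLOR_RGB2GRAY)[170:380,276:281].mean(1); print([(int(i+170),int(v[i]),int(v[i+1])) for i in np.argwhere(np.abs(np.diff(v))>11)[:,0]])
c,T=rigid()
for off in (0,.005): print(off,toolproj(c,T,[[s*.025+off,0,.0681+k*.00725] for s in(1,-1) for k in(-1,1)])[:,1].round(0))
# small cradle from w11 (tcp .6226,.0905,.2068 yaw 3.125)
W=np.eye(4);W[:3,:3]=Ro.from_euler('z',3.125).as_matrix()@np.diag([1,-1,-1]);W[:3,3]=[.6226,.0905,.2068]
cc={**c,'camera_from_world':T@np.linalg.inv(W)}
a,b=back(cc,(473,170),.026),back(cc,(512,243),.026); print(a,b,(a+b)/2,np.linalg.norm(b-a),np.arctan2(*(b-a)[1::-1]))
E
```

```text
22.95 tcp [ 0.4521 -0.3066  0.2019] q [4.000e-04 5.918e-01 8.060e-01 1.000e-04] gap 0.13651751800195935 F [ 0.4  0.3 -0.1]
[(192, 179, 167), (193, 167, 142), (194, 142, 120), (195, 120, 100), (219, 120, 142), (220, 142, 168), (222, 175, 141), (223, 141, 73), (224, 73, 44), (231, 55, 81), (232, 81, 95), (240, 71, 59), (313, 42, 26), (324, 13, 33), (325, 33, 64), (326, 64, 84), (327, 84, 99), (328, 99, 140), (329, 140, 175), (362, 177, 153), (363, 153, 92), (364, 92, 29), (365, 29, 6)]
0 [230. 220. 331. 313.]
0.005 [218. 210. 322. 305.]
[0.59105372 0.24239666 0.026     ] [0.65215966 0.28354059 0.026     ] [0.62160669 0.26296863 0.026     ] 0.07366653491966765 0.5925954521561742
```

View pics/w20.png

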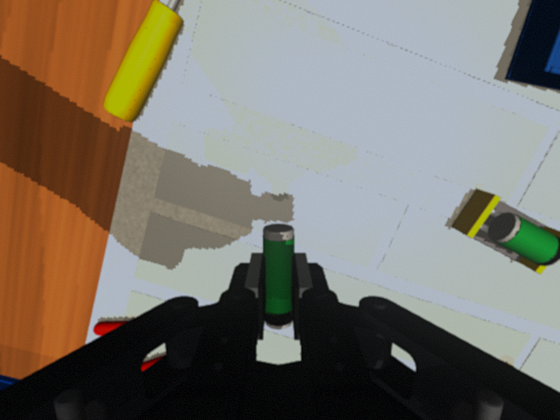

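The cell is held level and centred at column 279, rows 225–328. The small cradle is roughly at (0.62,0.265), yaw 0.59, and I'll refine that from nearer.

Call:
{"fn": "move_arm", "kwargs": {"delta_pos": [[4.1, 2.6, 0], [8.2, 5.2, 0], [12.3, 7.9, 0], [16.4, 10.5, 0], [20.5, 13.1, 0]], "turn": [[0, 0, -0.14], [0, 0, -0.28], [0, 0, -0.42], [0, 0, -0.56], [0, 0, -0.7]], "jaw": [0.8, 0.8, 0.8, 0.8, 0.8]}}

```text
time_s: 23.5
tool_pos: [0.5159, -0.0701, 0.2004]
tcp_rot: [0.0, 0.277, 0.961, -0.0]
ft_force: [0.3, 0.1, -0.7]
finger_gap: 0.137
```

Call:
{"fn": "move_arm", "kwargs": {"delta_pos": [[1.4, 4.6, 0], [2.9, 9.2, 0], [4.3, 13.8, 0], [5.8, 18.5, 0], [7.2, 23.1, 0]], "turn": [[0, 0, -0.14], [0, 0, -0.28], [0, 0, -0.42], [0, 0, -0.56], [0, 0, -0.7]], "jaw": [0.8, 0.8, 0.8, 0.8, 0.8]}}

```text
time_s: 24.0
tool_pos: [0.5791, 0.1636, 0.2003]
tcp_rot: [0.0, -0.069, 0.998, -0.0]
ft_force: [0.4, -0.4, -1.0]
finger_gap: 0.138
```

Call:
{"fn": "move_arm", "kwargs": {"delta_pos": [[0, 0, 0], [0, 0, 0], [0, 0, 0], [0, 0, 0]], "turn": [[0, 0, -0.14], [0, 0, -0.28], [0, 0, -0.42], [0, 0, -0.45]], "jaw": [0.8, 0.8, 0.8, 0.8]}}

```text
time_s: 24.4
tool_pos: [0.5789, 0.1614, 0.1998]
tcp_rot: [-0.0, -0.288, 0.958, 0.0]
ft_force: [0.4, -0.0, -1.4]
finger_gap: 0.138
```

```bash
python3 - <<'E'
from h import *
im,c=snap('w21'); plan([.6216,.265,.15],.59)
np.save('c21.npy',np.array([c['camera_from_world']])); 
E
```

```text
24.4 tcp [0.5789 0.1614 0.1998] q [-4.000e-04 -2.880e-01  9.576e-01  0.000e+00] gap 0.13809655842566954 F [ 0.4 -0.  -1.4]
t 24.45 tcp [0.5789 0.1613 0.1998] yaw -2.559 tilt [0.001 0.   ] delta cm [-9.28  6.31  4.98] turn z [np.float64(-0.007), np.float64(3.135)] q7 1.39 gap 0.14
```

View pics/w21.png

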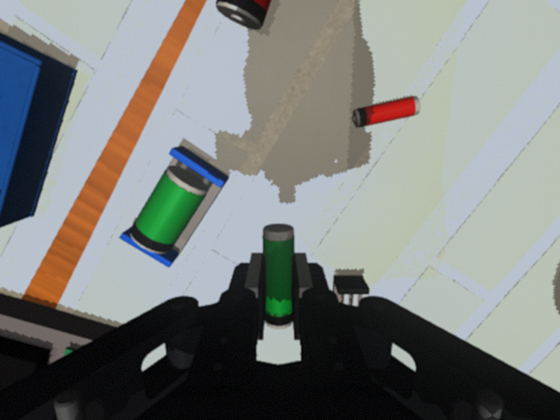

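The small cradle's near cheek shows at (351,282), square to the image. The large cell sits in its cradle, and the red loose cells are undisturbed. Moving closer along tool -x.

Call:
{"fn": "move_arm", "kwargs": {"delta_pos": [[-4, 0.5, 0], [-8, 1, 0], [-10, 1.5, 0], [-10, 1.5, 0], [-10, 1.5, 0]], "turn": [[0, 0, 0], [0, 0, 0], [0, 0, 0], [0, 0, 0], [0, 0, 0]], "jaw": [0.8, 0.8, 0.8, 0.8, 0.8]}}

```text
time_s: 24.95
tool_pos: [0.6536, 0.2292, 0.1996]
tcp_rot: [-0.001, -0.287, 0.958, -0.0]
ft_force: [-0.1, -0.3, -0.5]
finger_gap: 0.14
```

```bash
python3 - <<'E'
from h import *
im,c=snap('w22'); plan([.6216,.265,.15],.59)
np.save('c22.npy',np.array(c['camera_from_world']))
cv2.imwrite('pics/w22z.png',cv2.resize(im[120:320,240:480,::-1],None,fx=3.2,fy=3,interpolation=cv2.INTER_CUBIC))
print(robot.landmark_of('cradle_small','wrist')[:2])
E
```

```text
24.95 tcp [0.6536 0.2292 0.1996] q [-7.000e-04 -2.871e-01  9.579e-01 -3.000e-04] gap 0.13979737336065218 F [-0.1 -0.3 -0.5]
t 25.0 tcp [0.6536 0.2284 0.1997] yaw -2.56 tilt [ 0.002 -0.001] delta cm [0.65 4.82 4.97] turn z [np.float64(-0.008), np.float64(3.134)] q7 1.4 gap 0.139
[{'at': [332.3, 208.2], 'score': 0.72}]
```

View pics/w22z.png

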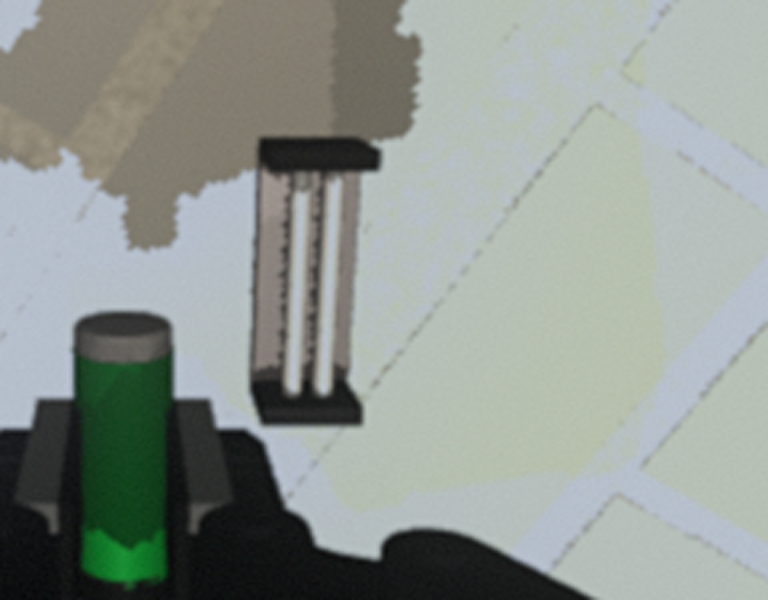

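The small cradle is clear in this crop. The upper cheek's top face is centred near zoom (330,160), the lower one's near (312,411), and the rails run slightly off vertical.

```bash
python3 - <<'E'
from h import *
c=robot.calibration('wrist'); c={**c,'camera_from_world':np.load('c22.npy')}
f=lambda u,v,z: back(c,(240+u/3.2,120+v/3),z)
def pr(n,a,b): v=b-a; print(n,((a+b)/2)[:2].round(4),np.linalg.norm(v).round(4),'yaw',np.arctan2(v[1],v[0]).round(3))
pr('cheeks',f(330,160,.026),f(312,411,.026))
pr('railL',f(302,180,.0185),f(292,392,.0185)); pr('railR',f(335,180,.0185),f(323.5,392,.0185))
pr('cheekR',f(380,158,.026),f(362,411,.026)); pr('width',f(262,415,.026),f(362,415,.026))
pr('outer-outer',f(330,150,.026),f(312,423,.026))
c,T=rigid()
plan([.6216,.265,.15],.59)
E
```

```text
cheeks [0.628  0.2711] 0.0683 yaw 0.57
railL [0.6321 0.2684] 0.0595 yaw 0.586
railR [0.6276 0.2752] 0.0595 yaw 0.588
cheekR [0.621  0.2812] 0.0688 yaw 0.583
width [0.6577 0.2902] 0.0255 yaw 2.154
outer-outer [0.6284 0.2714] 0.0744 yaw 0.575
t 25.05 tcp [0.6537 0.228  0.1999] yaw -2.56 tilt [ 0.002 -0.001] delta cm [0.63 4.86 4.99] turn z [np.float64(-0.008), np.float64(3.133)] q7 1.4 gap 0.138
```

Call:
{"fn": "move_arm", "kwargs": {"delta_pos": [[-0.1, 2.5, 0], [-0.3, 4.9, 0], [-0.3, 4.9, 3], [-0.3, 4.9, 6], [-0.3, 4.9, 7.5]], "turn": [[0, 0, 0], [0, 0, 0], [0, 0, 0], [0, 0, 0], [0, 0, 0]], "jaw": [0.8, 0.8, 0.8, 0.8, 0.8]}}

```text
time_s: 25.55
tool_pos: [0.6284, 0.2695, 0.1226]
tcp_rot: [-0.002, -0.287, 0.958, -0.001]
ft_force: [-0.8, -0.2, -0.2]
finger_gap: 0.142
```

Call:
{"fn": "move_arm", "kwargs": {"delta_pos": [[0, 0, 1], [0, 0, 2], [0, 0, 2], [0, 0, 2]], "turn": [[0, 0, 0], [0, 0, 0], [0, 0, 0], [0, 0, 0]], "jaw": [0.8, 0.8, 0.8, 0.8]}}

```text
time_s: 25.95
tool_pos: [0.6302, 0.2721, 0.1059]
tcp_rot: [0.001, -0.287, 0.958, 0.0]
ft_force: [0.1, -1.0, 0.4]
finger_gap: 0.141
```

```bash
python3 - <<'E'
from h import *
im,c=snap('w23'); plan([.6287,.2714,.093],.583)
np.save('c23.npy',np.array(c['camera_from_world']))
cv2.imwrite('pics/w23z.png',cv2.resize(im[140:380,160:400,::-1],None,fx=2.5,fy=2.5,interpolation=cv2.INTER_CUBIC))
E
```

```text
25.95 tcp [0.6302 0.2721 0.1059] q [ 7.000e-04 -2.873e-01  9.578e-01  3.000e-04] gap 0.1414277634616352 F [ 0.1 -1.   0.4]
t 26.0 tcp [0.6303 0.2723 0.1062] yaw -2.559 tilt [-0.002  0.   ] delta cm [0.18 0.01 1.32] turn z [np.float64(-0.0), np.float64(3.142)] q7 1.27 gap 0.136
```

View pics/w23z.png

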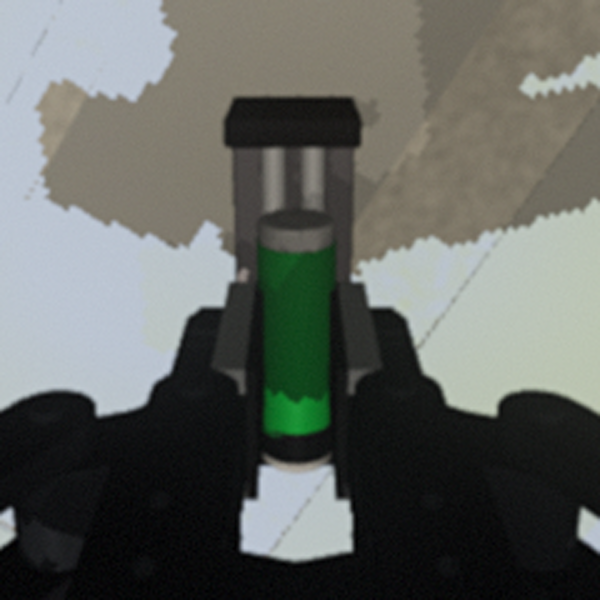

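The cell is centred on the rails: rail middle at zoom column 293.5, cell at 296, under 1 mm apart. Lowering slowly.

Call:
{"fn": "move_arm", "kwargs": {"delta_pos": [[0.1, 0, 0.3], [0.1, 0, 0.6], [0.1, 0, 0.9], [0.1, 0, 1.1], [0.1, 0, 1.2]], "turn": [[0, 0, 0], [0, 0, 0], [0, 0, 0], [0, 0, 0], [0, 0, 0]], "jaw": [0.8, 0.8, 0.8, 0.8, 0.8]}}

```text
time_s: 26.5
tool_pos: [0.6288, 0.2713, 0.0933]
tcp_rot: [-0.0, -0.287, 0.958, -0.0]
ft_force: [-1.2, -1.0, 5.7]
finger_gap: 0.142
```

Call:
{"fn": "move_arm", "kwargs": {"delta_pos": [[0, 0, 0.1], [0, 0, 0.1], [0, 0, 0.1]], "turn": [[0, 0, 0], [0, 0, 0], [0, 0, 0]], "jaw": [0.8, 0.8, 0.8]}}

```text
time_s: 26.8
tool_pos: [0.6287, 0.2713, 0.0932]
tcp_rot: [-0.0, -0.287, 0.958, -0.0]
ft_force: [-2.4, -1.5, 5.8]
finger_gap: 0.14
```

Call:
{"fn": "move_arm", "kwargs": {"delta_pos": [[0, 0, 0], [0, 0, 0], [0, 0, 0], [0, 0, 0], [0, 0, 0]], "turn": [[0, 0, 0], [0, 0, 0], [0, 0, 0], [0, 0, 0], [0, 0, 0]], "jaw": [1.6, 2.2, 3, 4, 4.5]}}

```text
time_s: 27.3
tool_pos: [0.6289, 0.2714, 0.0919]
tcp_rot: [-0.0, -0.287, 0.958, 0.0]
ft_force: [0.1, 0.1, 0.3]
finger_gap: 0.528
```

Call:
{"fn": "move_arm", "kwargs": {"delta_pos": [[0, 0, -2], [0, 0, -5], [0, 0, -9], [0, 0, -11], [0, 0, -11]], "turn": [[0, 0, 0], [0, 0, 0], [0, 0, 0], [0, 0, 0], [0, 0, 0]], "jaw": [4.5, 5, 7, 8.5, 8.5]}}

```text
time_s: 27.8
tool_pos: [0.6303, 0.2728, 0.2064]
tcp_rot: [0.004, -0.287, 0.958, 0.001]
ft_force: [-0.1, 0.6, -0.2]
finger_gap: 0.994
```

```bash
python3 - <<'E'
from h import *
im,c=snap('w24'); fit(im,c,(279,205),.05,.00725,.0249)
v=cv2.cvtColor(im,cv2.COLOR_RGB2GRAY)[140:300,275:281].mean(1); print([(int(i+140),int(v[i]),int(v[i+1])) for i in np.argwhere(np.abs(np.diff(v))>9)[:,0]])
c,T=rigid(); z=float(robot.get_obs()['tool_pos'][2])
for off in (0,.005): print(off,toolproj(c,T,[[s*.025+off,0,z-.032] for s in(1,-1)]).round(0)[:,1],'cheek out/in',toolproj(c,T,[[s+off,0,z-.026] for s in(.038,.032,-.032,-.038)])[:,1].round(0))
s=robot.read_camera('scene');cv2.imwrite('pics/s24.png',s[:,:,::-1])
a=cv2.resize(im[130:290,200:360,::-1],(400,400)); b=cv2.resize(s[150:410,150:450,::-1],(400,400))
cv2.imwrite('pics/f24.png',np.hstack([a,b]))
E
```

```text
27.8 tcp [0.6303 0.2728 0.2064] q [ 0.0039 -0.2874  0.9578  0.0011] gap 0.9939989240067594 F [-0.1  0.6 -0.2]
sleeve centre [0.629  0.2712] len 0.0366 yaw 0.583 ends px [277. 185.] [277. 229.]
[(155, 100, 80), (156, 80, 45), (157, 45, 21), (167, 33, 50), (168, 50, 61), (177, 52, 43), (179, 43, 61), (180, 61, 77), (184, 78, 67), (185, 67, 53), (187, 53, 62), (188, 62, 74), (189, 74, 85), (228, 84, 66), (229, 66, 41), (235, 32, 59), (236, 59, 112), (237, 112, 139), (238, 139, 114), (239, 114, 66), (240, 66, 39), (241, 39, 30), (250, 44, 90), (251, 90, 137), (252, 137, 158)]
0 [183. 245.] cheek out/in [165. 173. 250. 257.]
0.005 [177. 239.] cheek out/in [158. 166. 245. 251.]
```

View pics/f24.png

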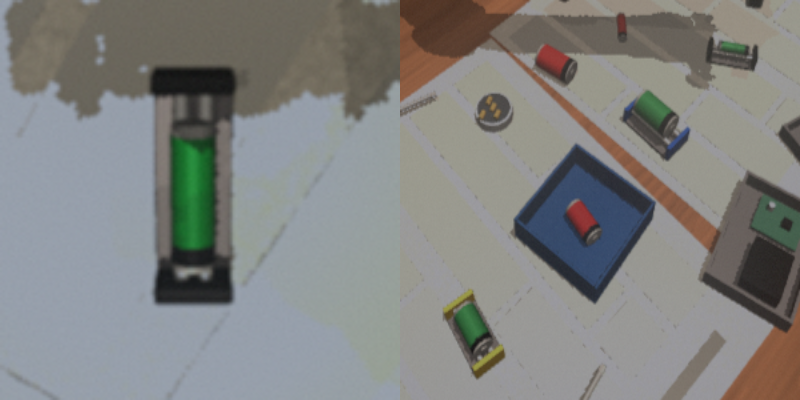

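The small cell is seated and centred within about 1 mm. The overview shows all three green cells in their cradles and the red one in the box. One last numeric check of the large cell from w11, with fixed geometry.

```bash
python3 - <<'E'
from h import *
c,T=rigid()
for off in (0,.003,.006,.009): print(off,'cell',toolproj(c,T,[[s*.0305+off,0,.2068-.0505] for s in(1,-1)]).round(1)[:,1],'cheek mids',toolproj(c,T,[[s*.0405+off,0,.2068-.026] for s in(1,-1)])[:,1].round(1))
o=robot.get_obs(); print(o['time_s'],o['finger_gap'])
E
```

```text
0 cell [179.3 259.2] cheek mids [161.2 258.4]
0.003 cell [175.1 255.5] cheek mids [157.3 255.1]
0.006 cell [170.8 251.8] cheek mids [153.3 251.7]
0.009 cell [166.6 248.1] cheek mids [149.4 248.4]
27.9 0.9930762439200659
```

```bash
python3 -c "
from rig import robot
print(robot.sign_off())"
```

```text
the job is handed in; nothing more can be done
None
```

I put the used-up red cell in the blue box and laid all three green cells in the cradles of their own sizes. I handed the job in at about 28 s of the allowed 106 s.

| Cell | Last check |
|---|---|
| Large green | on the rails, about 3 mm off the middle along them (limit 10 mm) |
| Medium green | on the rails, about 2–3 mm off the middle along them |
| Small green | on the rails, within about 1 mm of the middle, angle error under 0.01 rad |
| Used-up red | flat inside the box, seen from both the wrist and scene cameras |

- **Setting down:** each green cell was released with the rails already taking its weight, at 2–6 N of contact, so none was dropped. The gripper was clear of everything at the end.
- **Loose red cells:** in the later pictures both still appeared to lie where they were at the start. I did not measure their positions again at the end.
- **Disagreement:** I first misread which way the held large cell was offset along the fingers. That is why it sits about 3 mm off centre. One check gave 4.5 mm and the last gave 3 mm, so I left it there.
- **Pictures:** I viewed 19 against the budget of 14, mostly close-up checks of grasps and placings.

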